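Load the catch tray and set the bead dispenser's slide gate

TASK

Get the empty bead dispenser ready for its next fill: slide the catch tray under the dispenser, far end first and tongue outwards, so that its far end lifts the sprung bail and goes fully home against the back stop with the bail bearing down on its rims. Only then pull the stiff slide gate open until the tail end of the gate is level with the index bar, and let go of everything. Do not shift the index bar or disturb the other things on the bench.

Things in the scene. Friction and masses are not known exactly. Their poses are not given: they have to be found in the camera images.
- dispenser: Bench dispenser fixed to the bench, standing to the left with its front turned to the robot's right (yaw 1.1 to 1.6 rad). All sizes in mm. Origin on the bench under its throat; +x its back, -x its front, +y its left, +z up. Gate housing x -55 to 60, y +-55, z 108 to 136, on two columns at x 30 to 60, y +-54 to 68.
- bay_home (a point): Where the tray's origin lies when fully home: bench level, dispenser x -15, y 0; axes as the dispenser's and then the tray's. The bay under the housing: two guide rails 40 high, inner faces at dispenser y +-53, from x -70 back, flaring in front to about y +-72 at x -106; back stop face at dispenser x 35.
- hopper (a point): On the hopper's axis where it reaches full width, dispenser z 190. White round hopper, radius 60 (grey lid 64) from here to z 274, knob to 288; narrows below to radius 32. It overhangs: a gripper upright at the tab, or at the fin of a tray that is home, strikes hopper or gate. Lean it back 25 to 45 degrees towards the dispenser's front (fingers pointing down and into the dispenser).
- gate (a joint): Opening of the slide gate, m: 0 closed, grows as it is pulled along the dispenser's -x, up to 0.06. Starts at 0 to 0.006. Dry sliding friction about 8 N; stays where left. The opening needed varies from 0.022 to 0.042.
- gate_tab (a point): Grip point of the gate's tab: upright steel plate 12 wide (dispenser y), 30 long (x), top 18 above this point, which is on its middle, 27 above the top of the gate strip, at dispenser z 151 and 73 in front of the throat when closed. Strip 60 wide, 6 thick, z 118 to 124, its front end 17 in front of this point. Nothing stands beside the tab. Axes as the dispenser's.
- tail_end (a point): Middle of the back end of the gate strip, which sticks out at the back of the housing with an upturned lip (60 wide, 4 thick); moves with the gate; at dispenser x 120 when closed. Axes as the dispenser's.
- index_bar (a point): Middle of the index bar: small steel bar 6 wide (dispenser x), 30 long (y), with a grey clamp screw, across the right (dispenser -y) rear rail beside the gate's tail. Its dispenser x (78 to 98, varies) is where the tail end must come. Clamped stiffly; leave it. Axes as the dispenser's.
- bail: Sprung steel bail: two round legs 8 thick at dispenser y +-42 on a cross rod. Origin on its hinge axis, dispenser x -45, z 85. Legs slope down and back to rounded feet 55 behind the hinge, undersides at z 19 when down. A tray pushed in from the front cams the feet up on to its rims with roughly 5 to 10 N of push; the bail then bears down with some 5 N.
- tray: Loose aluminium catch tray, about 150 g. Origin at the centre of the underside of its square box 100 x 100 x 32 high; flat side rims 16 wide. From its -x face a tongue 12 wide runs to an upright fin at x -85 to -115, z 10 to 60, 12 wide in y. Starts on the robot's right, nearer or farther, yaw 0.95 to 1.75 rad, fin pointing to the right.
- tray_fin (a point): Grip point on the middle of the tray's fin, tray frame x -100, y 0, z 42 (18 below the fin's top). Axes as the tray's.
- pen_beaker: Bystander: clear beaker with pens, radius 37, 145 high over the pens, origin at the centre of its underside; it stands left, on the robot's side of the dispenser.
- tape_roll: Bystander: black roll lying flat, radius 40, 24 high, on the right, in the one of two places (near, far) where the tray is not; origin at the centre of its underside.
- bottle: Bystander: amber bottle, radius 32, 150 high plus cap, behind the dispenser's back or beyond its front on the far right; origin at the centre of its underside.
- tube_rack: Bystander: grey rack of capped tubes, 60 x 120, 76 high, in the other one of the bottle's two places; origin at the centre of its underside.
Mind the look-alikes: they are no part of the job. What is shaped like the tray but purple, red or turquoise is not meant.

How it is judged:
By the outcome, as a careful person would: the job done as asked, in the order asked, and still so for the second after the job is handed in, with the robot touching nothing.
It also fails if it takes over 51 s, if anything falls off the work surface, if the arm or the gripper's body presses on something with over 40 N, if the wrist force passes 120 N, or if a joint passes its speed limit or range.

ROBOT

A 7-joint arm with a two-finger parallel gripper is mounted at the origin on the work surface. World frame = base frame: x ahead of the robot, y to its left, z up, the work surface at z = 0. Lengths are in m, angles in rad, forces in N, time in s.
With the tool pointing down it reaches from about 0.4 to 0.85 m from the base axis. Payload 4.5 kg.
Tool frame: the origin (TCP) lies midway between the tips of the shut fingers; the grasp point (between the pads) lies 19 mm behind it (r.hold_point_z is the distance from the TCP to the grasp point, in m); z points along the fingers, y is the direction in which the jaws open and shut (so a half turn about z gives the same grasp; the last joint's range is limited). The gripper opens to 88 mm and grips with 3 to 60 N. Pads are 18 mm wide; open, the fingers measure 123 mm over their backs; the gripper's body (75 mm by 187 mm) begins 45 mm behind the grasp point.
Start: joints at [1.148, 0.689, -0.195, 1.565, 0.157, 0.902, -0.215], TCP at [0.276, -0.561, 0.239] pointing down, gripper open.
Joint ranges: [-3.01, 3.01], [-0.46, 2.08], [-1.47, 1.51], [0.13, 2.56], [-1, 4.14], [0.04, 2.09], [-2.66, 2.66]. Speed limits (rad/s): [2.57, 2.57, 3.14, 3.14, 3.14, 3.14, 3.14].

INTERFACE

Orientations are given as a unit quaternion [x, y, z, w].
In Python, from plant import r gives the robot as it stands. The module is installed in compiled form; this text tells all that it offers.
- The arm moves only by the tool move_arm, never from a script. Its arguments are lists of equal length, an entry for each row: "turn": the turn, a rotation vector about the tool's x, y, z in units of 2 pi rad (1.0 is 2 pi rad), a list of three; "dp": the shift along the tool's x, y, z in units of 2.5 cm (1.0 is 2.5 cm), a list of three; "jaw": the closure, from -1 (fully open) to 1 (shut), so that 0 is half open. In form: {"turn": [[wx, wy, wz], ...], "dp": [[x, y, z], ...], "jaw": [jaw, ...]}. A call has 1 to 10 rows; each row shifts and turns the commanded pose from where the row before left it, along the tool's axes as they then stand; what a row does not reach is not made up. A row lasts 1/12 s, in which the tool goes at most 41.7 mm and 7.16 degrees, less where a joint would pass 70% of its speed; a pose out of reach is approached as far as the arm can. A call with a number of a shift or a turn outside -1 to 1 is refused whole. A call with a gripper value outside its range is refused whole. The fingers move at their own pace and stop on an object; "newtons" is the grip in N (left out, the last holds). Time passes only in rows, so rows that do not move let the fingers close. It gives the time, the measured TCP pose, the force and the opening at its end, in the units of the state.
- r.get_state(): the state, without advancing time (a new reading comes with each control period).
- r.snapshot(name): name is "scene" or "side" or "wrist"; returns a dict with "frame" (400x640x3 uint8, blue, green, red), "mtx" (3x3 intrinsics, pixels), "origin" and "orientation" of the camera in the world; the wrist camera has in their place "tool_from_camera" (4x4, takes a point from camera to tool coordinates, whose origin is the TCP and whose axes are the flange's). Camera axes: x right, y up, looking along -z (the intrinsics and any distortion apply to the point x, -y, -z); pixel columns grow to the right and rows downward; lengths in m; the calibration is good to about 2 mm. A picture is of the moment at which its call begins: read the wrist's pose just before it. There is no depth.
- r.finish_job(): hands the job in, once; it reports no verdict.
The state is a dict: "clock": time; "q": joint angles; "qd": joint speeds; "joint_torque": joint torques, N m; "tool_pos": TCP position; "eef_rot": TCP orientation; "contact_force": force on the tool from outside, world axes, zero at the start; "moment": the same for the moment, N m; "opening": opening from 0.0 (shut) to 1.0 (fully open).
Only numpy, scipy, OpenCV 4.12 (cv2) and the standard library are available. Lean on these libraries where they do the work, as an engineer would, in place of code of your own. Each camera call takes 0.05 s, during which the arm holds its last target.

## Working session

There is one attempt and no reset: what is moved stays moved. The work goes in short steps, Python scripts to look and compute and a tool call to move; the robot and the scene stay as the last step left them, time stands still between calls to the robot, and variables do not carry over. Pictures are saved under pics/ and viewed, and the job is handed in when it is done.

Besides the shell and the picture viewer there is one more tool, called after "Request:" by a JSON object that holds its "name" and its "arguments", one argument or row to a line. move_arm: Moves the arm, as the interface text tells. Shifts and turns lie within -1 to 1; 1 stands for 2.5 cm of shift or 2 pi rad of turn. Its arguments: {"type":"object","properties":{"turn":{"type":"array","items":{"type":"array","items":{"type":"number","minimum":-1,"maximum":1}}},"dp":{"type":"array","items":{"type":"array","items":{"type":"number","minimum":-1,"maximum":1}}},"jaw":{"type":"array","items":{"type":"number"}},"newtons":{"type":"number"}},"required":["turn","dp","jaw"]}

```bash
mkdir -p pics; cat > h.py <<'E'
import numpy as np, cv2, pickle
from scipy.spatial.transform import Rotation as R
from plant import r
def snap(n,fn):
    s=r.get_state(); d=r.snapshot(n); d['state']=s
    cv2.imwrite('pics/'+fn+'.png',d['frame']); pickle.dump(d,open('pics/'+fn+'.pkl','wb')); return d
def load(fn): return pickle.load(open('pics/'+fn+'.pkl','rb'))
def cam(d):
    if 'tool_from_camera' in d:
        s=d['state']; T=np.eye(4); T[:3,:3]=R.from_quat(s['eef_rot']).as_matrix(); T[:3,3]=s['tool_pos']
        T=T@np.array(d['tool_from_camera']); return T[:3,3],T[:3,:3]
    o=np.array(d['orientation'])
    return np.array(d['origin']),(R.from_quat(o).as_matrix() if o.size==4 else o.reshape(3,3))
def proj(d,P):
    o,M=cam(d); p=(np.atleast_2d(P)-o)@M; q=p*[1,-1,-1]; q=q@np.array(d['mtx']).T; return q[:,:2]/q[:,2:]
def ray(d,uv):
    o,M=cam(d); v=np.linalg.inv(np.array(d['mtx']))@[uv[0],uv[1],1]; return o,M@(v*[1,-1,-1])
def atz(d,uv,z):
    o,v=ray(d,uv); return o+v*(z-o[2])/v[2]
def crop(fn,x0,y0,x1,y1,k,out):
    im=cv2.imread('pics/'+fn+'.png')[y0:y1,x0:x1]; cv2.imwrite('pics/'+out+'.png',cv2.resize(im,None,fx=k,fy=k,interpolation=cv2.INTER_CUBIC))
E
python3 - <<'E'
from h import *
for n in ['scene','side','wrist']:
    d=snap(n,n+'0'); print(n,{k:v for k,v in d.items() if k not in('frame','state')})
print(r.get_state(), r.hold_point_z)
E
```

```text
scene {'mtx': array([[428.32414479,   0.        , 325.14013194],
       [  0.        , 428.32414479, 192.7233209 ],
       [  0.        ,   0.        ,   1.        ]]), 'origin': array([-0.00350109,  0.18932168,  1.36183386]), 'orientation': array([-0.12987511,  0.19791758,  0.82329384, -0.51589566])}
side {'mtx': array([[365.1048238 ,   0.        , 319.64616382],
       [  0.        , 365.1048238 , 193.18376327],
       [  0.        ,   0.        ,   1.        ]]), 'origin': array([ 1.18747488, -0.38967518,  1.25953293]), 'orientation': array([0.23818931, 0.14540625, 0.49022487, 0.8257133 ])}
wrist {'mtx': array([[328.14792592,   0.        , 322.35445418],
       [  0.        , 328.14792592, 202.46554809],
       [  0.        ,   0.        ,   1.        ]]), 'tool_from_camera': array([[ 8.05669613e-04,  9.58252221e-01,  2.85923122e-01,
         7.30549876e-02],
       [ 9.99997794e-01, -2.17412929e-04, -2.08913295e-03,
        -8.57380391e-04],
       [-1.93975290e-03,  2.85924174e-01, -9.58250283e-01,
        -1.46943257e-01],
       [ 0.00000000e+00,  0.00000000e+00,  0.00000000e+00,
         1.00000000e+00]])}
{'clock': 0.15, 'q': array([ 1.14781116,  0.68976854, -0.19451762,  1.56605331,  0.15728755,
        0.90249547, -0.21514304]), 'qd': array([-6.79810174e-04, -3.37702777e-03, -6.39255732e-04, -4.82946458e-03,
        4.49685178e-05,  1.50098126e-03, -3.23234216e-04]), 'joint_torque': array([-1.88538383e-03, -5.27864993e+01, -1.26857657e+00, -1.53586954e+01,
       -5.24858397e-02,  3.88359200e-03,  7.97296138e-05]), 'tool_pos': array([ 0.27543251, -0.56053058,  0.23812205]), 'eef_rot': array([ 9.74031297e-01,  2.26412421e-01, -1.97340616e-04, -6.39120655e-04]), 'contact_force': array([-0.17270694,  0.45640685, -0.17699188]), 'moment': array([-0.01933749,  0.03539579, -0.00137381]), 'opening': 1.0033741414176653} 0.0187
```

View pics/scene0.png

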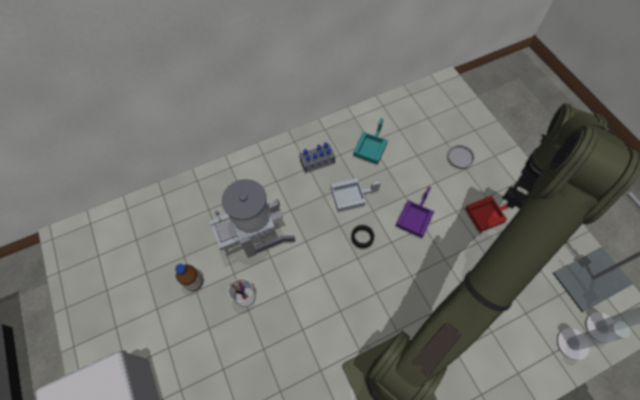

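View pics/side0.png

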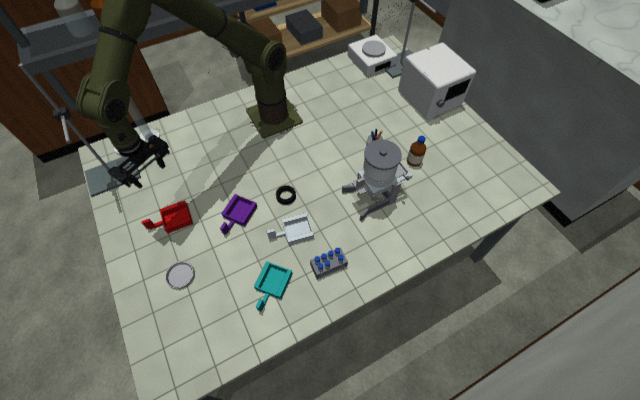

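View pics/wrist0.png

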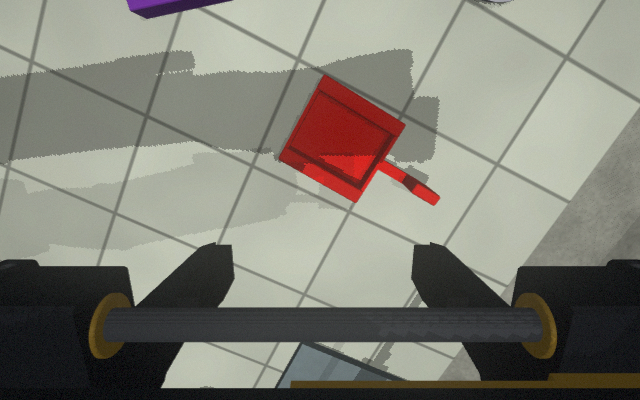

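Tray candidates (scene image): silver/aluminium (348,195), turquoise (371,147), purple (415,217), red (487,213). Only the silver one fits the description. I'll enlarge to confirm.

```bash
python3 - <<'E'
from h import *
crop('scene0',300,130,400,260,5,'c1'); crop('scene0',190,165,310,285,6,'c2'); crop('side0',250,190,350,290,6,'c3'); crop('side0',325,120,435,230,6,'c4')
d=load('scene0');e=load('side0')
for u in [(348,195),(375,187),(362,236)]: print(atz(d,u,0.02))
for u in [(298,229),(271,233),(285,195)]: print(atz(e,u,0.02))
E
```

```text
[ 0.58490204 -0.16899315  0.02      ]
[ 0.57129981 -0.26959153  0.02      ]
[ 0.42704998 -0.14077937  0.02      ]
[ 0.59383029 -0.17000193  0.02      ]
[ 0.56002975 -0.26675563  0.02      ]
[ 0.4328031  -0.14745734  0.02      ]
```

View pics/c1.png

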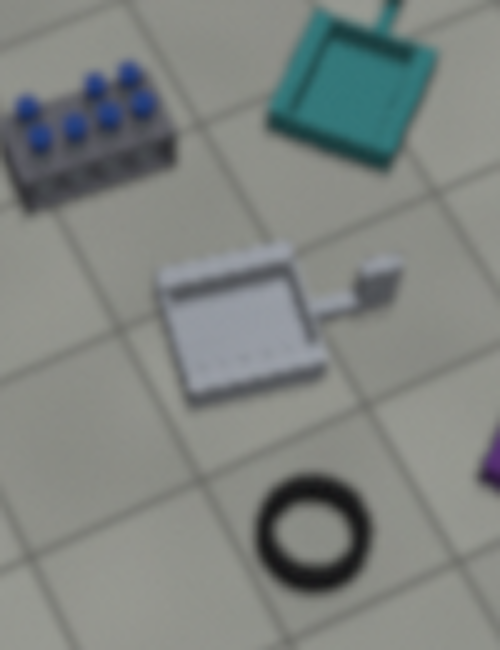

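View pics/c2.png

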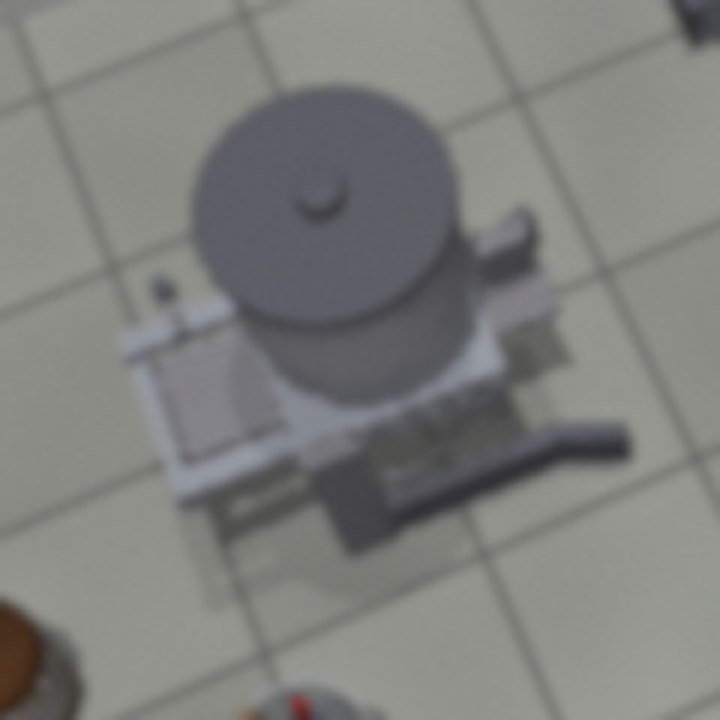

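View pics/c3.png

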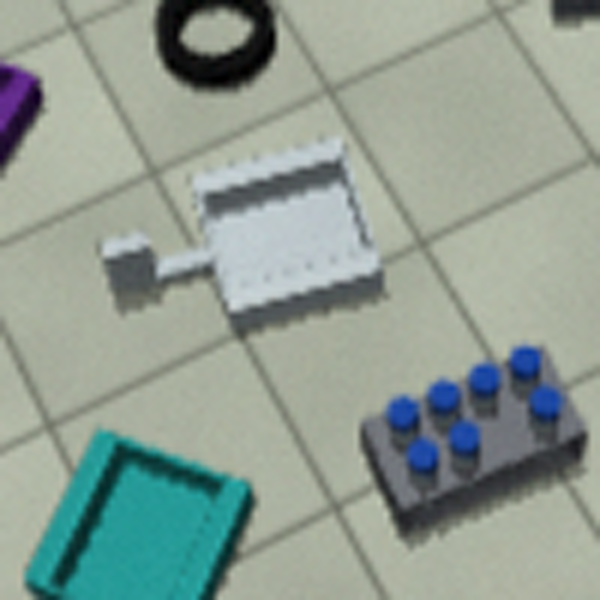

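View pics/c4.png

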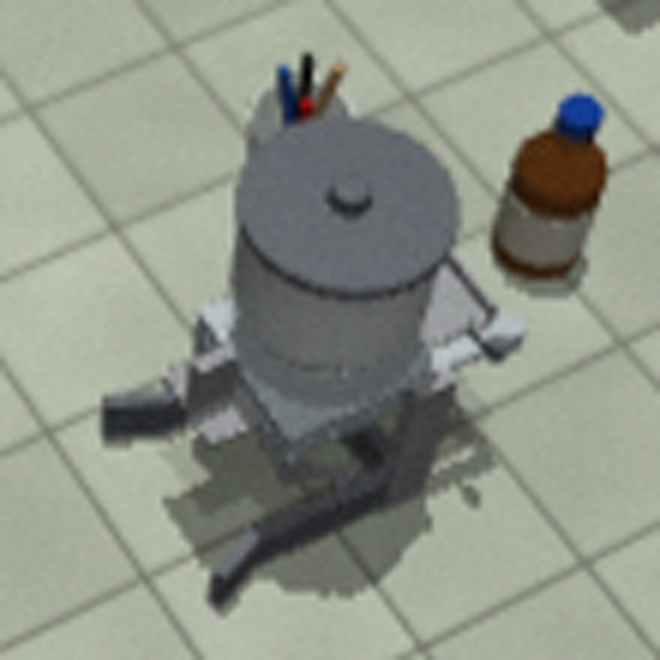

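Confirmed: the silver tray, whole, with its fin. Now a pose fit of tray and dispenser from corners in both views.

```bash
cat > fit.py <<'E'
from h import *
from scipy.optimize import least_squares
def fit(obs,x0,cb=False):
    def W(p,P): return np.array(P)@R.from_euler('z',p[2]).as_matrix().T+[p[0],p[1],0]
    def f(p): return np.concatenate([(proj(d,W(p,P))-np.array(U)).ravel() for d,P,U in obs])
    s=least_squares(f,x0,loss='soft_l1',f_scale=1.0); return s.x,f(s.x).reshape(-1,2).round(2)
E
python3 - <<'E'
from fit import *
d=load('scene0');e=load('side0')
C=lambda L,o,k:[(u/k-.5+.5/k+o[0],v/k-.5+.5/k+o[1]) for u,v in L]
P=[(.05,.05,.032),(.05,-.05,.032),(-.05,-.05,.032),(-.05,.05,.032)]
o1=(d,P,C([(190,395),(158,268),(293,243),(326,362)],(300,130),5))
o2=(e,P,C([(340,140),(382,268),(235,310),(193,183)],(250,190),6))
for o in ([o1],[o2],[o1,o2]):
    p,s=fit(o,[.585,-.17,1.3]); print(p.round(4)); print(s.tolist())
K=[(0,0,.288),(-.106,.074,.04)]
a=(d,K,C([(320,180),(630,440)],(190,165),6))
b=(e,[(0,0,.288),(-.106,.074,.04),(-.106,-.074,.04)],C([(350,183),(105,400),(213,580)],(325,120),6))
for o in ([a],[b],[a,b]):
    p,s=fit(o,[.6,.2,1.3]); print(p.round(4)); print(s.tolist())
E
```

```text
[ 0.5874 -0.1696  1.3407]
[[-0.28, -0.31], [-0.38, 0.15], [0.03, -0.34], [0.72, 0.49]]
[ 0.5909 -0.1696  1.3911]
[[0.11, -0.68], [1.01, 0.26], [-0.43, 1.03], [-0.47, -0.62]]
[ 0.5885 -0.1697  1.3571]
[[-0.12, -0.41], [-0.68, 0.14], [-0.39, -0.74], [0.75, -0.03], [0.36, -0.9], [0.39, 0.27], [-1.29, 0.24], [-0.43, -1.59]]
[0.5973 0.1673 1.4743]
[[0.56, 0.19], [-0.69, -0.18]]
[0.5956 0.1691 1.533 ]
[[0.03, 0.63], [-0.22, 0.12], [0.17, -0.86]]
[0.5964 0.1687 1.5156]
[[0.17, 0.65], [-0.56, -1.24], [0.08, 0.83], [-0.12, -0.16], [-0.33, -0.92]]
```

```bash
cat >> h.py <<'E'
def tgtR(yaw,lean):
    x=np.array([np.cos(yaw),np.sin(yaw),0]);Z=np.array([0,0,1.]);c,s=np.cos(lean),np.sin(lean)
    X=c*x+s*Z; z=-c*Z+s*x; return np.stack([X,np.cross(z,X),z],1)
def plan(Pg,Rg,pre=''):
    """from measured state: first rotation rows, then translation in final tool axes"""
    s=r.get_state(); R0=R.from_quat(s['eef_rot']).as_matrix(); p=np.array(s['tool_pos'])
    v=R.from_matrix(R0.T@Rg).as_rotvec()/(2*np.pi); n=int(np.ceil(np.linalg.norm(v)/.0196)) 
    D=Rg.T@(np.array(Pg)-p)/.025; m=int(np.ceil(np.abs(D).max())) or 1; 
    print(pre,'clk',round(s['clock'],2),'rot deg',np.degrees(np.linalg.norm(v)*2*np.pi).round(2),'tot',v.round(4),'rows',n,'each',(v/max(n,1)).round(4),'| D tool',D.round(3),'rows',m,'each',(D/m).round(3),'cur axes',(R0.T@(np.array(Pg)-p)/.025).round(3))
def TF(p,P): return np.array(P)@R.from_euler('z',p[2]).as_matrix().T+[p[0],p[1],0]
def st():
    s=r.get_state(); print('clk',round(s['clock'],2),'p',s['tool_pos'].round(4),'q',s['q'].round(2),'F',s['contact_force'].round(1),'open',round(s['opening'],3))
E
python3 - <<'E'
from h import *
T=(.588,-.170,1.36); L=np.radians(40); Rg=tgtR(T[2],L)
g=TF(T,(-.1,0,.042)); print(g)
plan(g+Rg[:,2]*(.0187-.15),Rg)
E
```

```text
[ 0.56707613 -0.26778646  0.042     ]
 clk 0.15 rot deg 64.53 tot [ 0.0499  0.1033 -0.1378] rows 10 each [ 0.005   0.0103 -0.0138] | D tool [5.599 8.957 9.687] rows 10 each [0.56  0.896 0.969] cur axes [13.545 -2.708  3.824]
```

Request:
{"name": "move_arm", "arguments": {
  "turn": [
    [0.005, 0.0103, -0.0138],
    [0.005, 0.0103, -0.0138],
    [0.005, 0.0103, -0.0138],
    [0.005, 0.0103, -0.0138],
    [0.005, 0.0103, -0.0138],
    [0.005, 0.0103, -0.0138],
    [0.005, 0.0103, -0.0138],
    [0.005, 0.0103, -0.0138],
    [0.005, 0.0103, -0.0138],
    [0.005, 0.0103, -0.0138]
  ],
  "dp": [
    [0, 0, 0],
    [0, 0, 0],
    [0, 0, 0],
    [0, 0, 0],
    [0, 0, 0],
    [0, 0, 0],
    [0, 0, 0],
    [0, 0, 0],
    [0, 0, 0],
    [0, 0, 0]
  ],
  "jaw": [-1, -1, -1, -1, -1, -1, -1, -1, -1, -1]
}}

```text
clock: 0.98
tool_pos: [0.2745, -0.5614, 0.2384]
eef_rot: [0.729, 0.592, 0.266, -0.215]
contact_force: [1.0, 0.0, 0.4]
opening: 1.001
```

```bash
python3 - <<'E'
from h import *
T=(.588,-.170,1.36); L=np.radians(40); Rg=tgtR(T[2],L)
g=TF(T,(-.1,0,.042)); st()
plan(g+Rg[:,2]*(.0187-.15),Rg)
E
```

```text
clk 0.98 p [ 0.2745 -0.5614  0.2384] q [ 1.43  1.09 -0.61  0.94  0.05  1.73  0.75] F [1.  0.  0.4] open 1.001
 clk 0.98 rot deg 0.25 tot [-0.0002 -0.0001  0.0006] rows 1 each [-0.0002 -0.0001  0.0006] | D tool [5.625 8.987 9.723] rows 10 each [0.563 0.899 0.972] cur axes [5.581 9.023 9.715]
```

Request:
{"name": "move_arm", "arguments": {
  "turn": [
    [0, 0, 0],
    [0, 0, 0],
    [0, 0, 0],
    [0, 0, 0],
    [0, 0, 0],
    [0, 0, 0],
    [0, 0, 0],
    [0, 0, 0],
    [0, 0, 0],
    [0, 0, 0]
  ],
  "dp": [
    [0.56, 0.9, 0.97],
    [0.56, 0.9, 0.97],
    [0.56, 0.9, 0.97],
    [0.56, 0.9, 0.97],
    [0.56, 0.9, 0.97],
    [0.56, 0.9, 0.97],
    [0.56, 0.9, 0.97],
    [0.56, 0.9, 0.97],
    [0.56, 0.9, 0.97],
    [0.56, 0.9, 0.97]
  ],
  "jaw": [-1, -1, -1, -1, -1, -1, -1, -1, -1, -1]
}}

```text
clock: 1.82
tool_pos: [0.5512, -0.3496, 0.1415]
eef_rot: [0.731, 0.592, 0.265, -0.215]
contact_force: [-0.0, 0.2, -0.2]
opening: 1.004
```

Request:
{"name": "move_arm", "arguments": {
  "turn": [
    [0, 0, 0]
  ],
  "dp": [
    [0, 0, 0]
  ],
  "jaw": [-1]
}}

```text
clock: 1.9
tool_pos: [0.5549, -0.3414, 0.142]
eef_rot: [0.726, 0.595, 0.267, -0.218]
contact_force: [0.1, 1.0, -0.4]
opening: 1.0
```

```bash
python3 - <<'E'
from h import *
T=(.588,-.170,1.36); L=np.radians(40); Rg=tgtR(T[2],L)
g=TF(T,(-.1,0,.042)); st()
plan(g+Rg[:,2]*(.0187-.15),Rg)
snap('wrist','w1');snap('scene','s1'); snap('side','e1')
E
```

```text
clk 1.9 p [ 0.5549 -0.3414  0.142 ] q [ 1.03  1.13 -0.66  1.22 -0.05  1.21  0.44] F [ 0.1  1.  -0.4] open 1.0
 clk 1.9 rot deg 0.76 tot [-0.0011 -0.0009  0.0015] rows 1 each [-0.0011 -0.0009  0.0015] | D tool [-0.287 -0.141 -0.273] rows 1 each [-0.287 -0.141 -0.273] cur axes [-0.284 -0.145 -0.273]
```

View pics/w1.png

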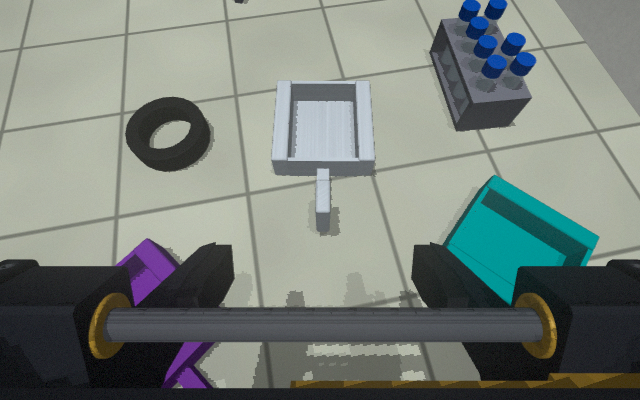

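View pics/s1.png

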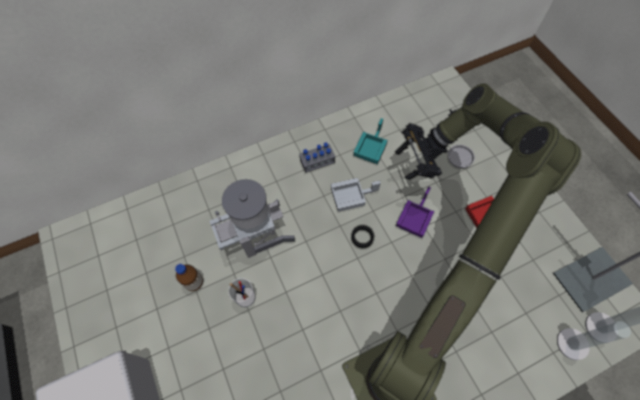

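```bash
python3 - <<'E'
from h import *
snap('wrist','w2'); st()
crop('w2',250,60,400,250,4,'c5')
crop('s1',340,100,450,250,5,'c6')
E
```

```text
clk 2.1 p [ 0.5495 -0.352   0.1419] q [ 1.04  1.13 -0.65  1.21 -0.05  1.22  0.44] F [ 0.1 -0.6 -0.2] open 1.003
```

View pics/c5.png

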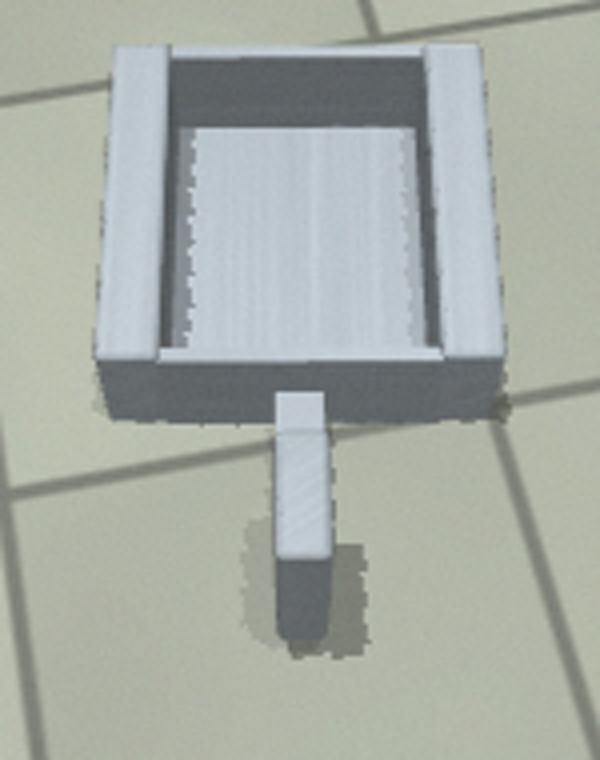

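View pics/c6.png

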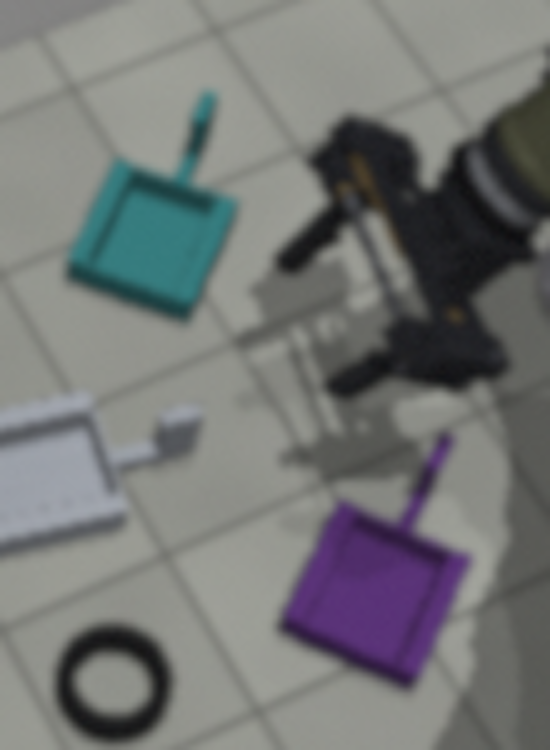

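View pics/e1.png

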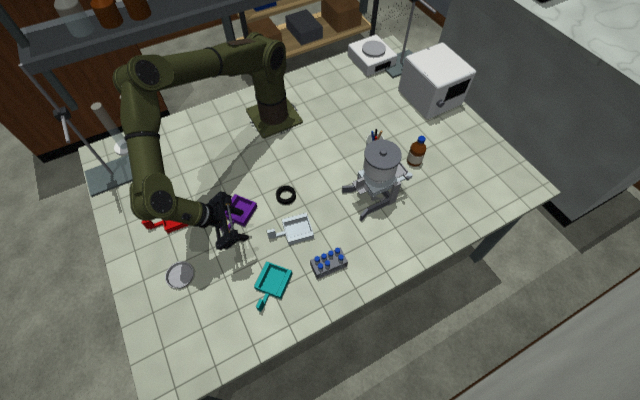

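```bash
python3 - <<'E'
from fit import *
d=load('w2'); print(d['state']['tool_pos'],d['state']['eef_rot'])
C=lambda L,o,k:[(u/k-.5+.5/k+o[0],v/k-.5+.5/k+o[1]) for u,v in L]
P=[(-.05,.05,.032),(-.05,-.05,.032),(.05,.05,.032),(.05,-.05,.032),(-.085,.006,.06),(-.085,-.006,.06),(-.115,.006,.06),(-.115,-.006,.06)]
o=(d,P,C([(95,357),(505,357),(113,45),(482,44),(277,393),(323,393),(276,557),(331,557)],(250,60),4))
p,s=fit([o],[.588,-.17,1.36]); print(p.round(4)); print(s.tolist())
# neighbours in tray frame
s1=load('s1'); 
for n,u,z in [('purple fin',(445,437),.06),('purple c',(347,502),.032),('purple cl',(282,627),.032),('turq cr',(185,315),.032),('turq r',(235,200),.032),('tape',(113,682),.024),('rack?',(0,0),0)]:
    w=atz(s1,C([u],(340,100),5)[0],z); a=(w-[p[0],p[1],0])@R.from_euler('z',p[2]).as_matrix(); print(n,w.round(3),a.round(3))
E
```

```text
[ 0.55002619 -0.3507124   0.14176225] [ 0.73053889  0.59187515  0.26439096 -0.21469548]
[ 0.5893 -0.1698  1.3664]
[[-0.72, -0.19], [0.64, -0.44], [-0.05, -1.25], [0.08, -1.17], [-0.89, 8.17], [1.85, 8.14], [-0.7, -0.24], [0.42, -0.28]]
purple fin [ 0.473 -0.421  0.06 ] [-0.27   0.062  0.06 ]
purple c [ 0.47  -0.346  0.032] [-0.197  0.081  0.032]
purple cl [ 0.408 -0.259  0.032] [-0.124  0.159  0.032]
turq cr [ 0.652 -0.319  0.032] [-0.134 -0.091  0.032]
turq r [ 0.723 -0.401  0.032] [-0.199 -0.178  0.032]
tape [ 0.425 -0.14   0.024] [-0.004  0.166  0.024]
rack? [ 0.993 -0.341  0.   ] [-0.086 -0.43   0.   ]
```

```bash
python3 - <<'E'
from h import *
T=(.5893,-.1698,1.3664); L=np.radians(40); Rg=tgtR(T[2],L)
g=TF(T,(-.1,0,.042)); st()
plan(g+Rg[:,2]*(.0187-.1),Rg)
plan(g+Rg[:,2]*(.0187),Rg)
E
```

```text
clk 2.1 p [ 0.5495 -0.352   0.1419] q [ 1.04  1.13 -0.65  1.21 -0.05  1.22  0.44] F [ 0.1 -0.6 -0.2] open 1.003
 clk 2.1 rot deg 0.43 tot [ 0.0006  0.0006 -0.0008] rows 1 each [ 0.0006  0.0006 -0.0008] | D tool [0.082 0.08  2.032] rows 3 each [0.027 0.027 0.677] cur axes [0.091 0.072 2.032]
 clk 2.1 rot deg 0.43 tot [ 0.0006  0.0006 -0.0008] rows 1 each [ 0.0006  0.0006 -0.0008] | D tool [0.082 0.08  6.032] rows 7 each [0.012 0.011 0.862] cur axes [0.106 0.058 6.032]
```

Request:
{"name": "move_arm", "arguments": {
  "turn": [
    [0.0006, 0.0006, -0.0008],
    [0, 0, 0],
    [0, 0, 0],
    [0, 0, 0],
    [0, 0, 0],
    [0, 0, 0],
    [0, 0, 0]
  ],
  "dp": [
    [0.08, 0.08, 0.6],
    [0, 0, 0.8],
    [0, 0, 0.8],
    [0, 0, 0.8],
    [0, 0, 0.4],
    [0, 0, 0],
    [0, 0, 0]
  ],
  "jaw": [-0.2, -0.2, -0.2, -0.2, -0.2, -0.2, -0.2]
}}

```text
clock: 2.68
tool_pos: [0.5634, -0.2973, 0.0788]
eef_rot: [0.729, 0.593, 0.266, -0.216]
contact_force: [-0.4, 0.3, 0.3]
opening: 0.601
```

```bash
python3 - <<'E'
from h import *
T=(.5893,-.1698,1.3664); L=np.radians(40); Rg=tgtR(T[2],L)
g=TF(T,(-.1,0,.042)); st()
plan(g+Rg[:,2]*(.0187),Rg)
snap('wrist','w3'); st(); plan(g+Rg[:,2]*(.0187),Rg)
E
```

```text
clk 2.68 p [ 0.5634 -0.2973  0.0788] q [ 0.99  1.18 -0.65  1.33 -0.04  1.04  0.44] F [-0.4  0.3  0.3] open 0.601
 clk 2.68 rot deg 0.06 tot [ 0.0001 -0.0001  0.    ] rows 1 each [ 0.0001 -0.0001  0.    ] | D tool [-0.022 -0.021  2.649] rows 3 each [-0.007 -0.007  0.883] cur axes [-0.024 -0.023  2.649]
clk 2.73 p [ 0.5639 -0.2979  0.0793] q [ 0.99  1.18 -0.65  1.33 -0.04  1.04  0.44] F [ 0.1  0.1 -0.2] open 0.6
 clk 2.73 rot deg 0.12 tot [0.0003 0.     0.0001] rows 1 each [0.0003 0.     0.0001] | D tool [-0.021 -0.043  2.676] rows 3 each [-0.007 -0.014  0.892] cur axes [-0.021 -0.049  2.676]
```

View pics/w3.png

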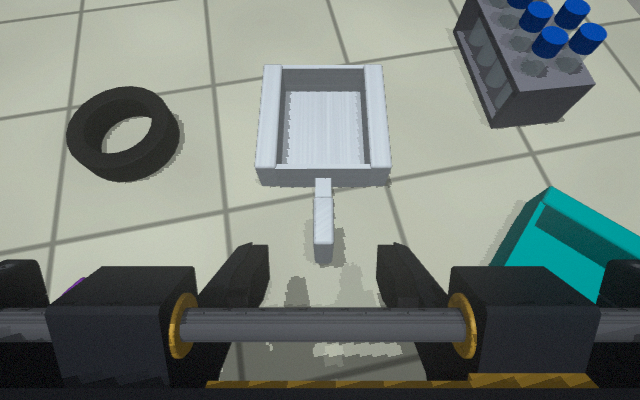

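Fin at (323,220) is centred between the fingers. Close in and grip.

Request:
{"name": "move_arm", "arguments": {
  "turn": [
    [0, 0, 0],
    [0, 0, 0],
    [0, 0, 0],
    [0, 0, 0],
    [0, 0, 0],
    [0, 0, 0],
    [0, 0, 0],
    [0, 0, 0],
    [0, 0, 0],
    [0, 0, 0]
  ],
  "dp": [
    [-0.02, -0.03, 0.75],
    [0, 0, 0.75],
    [0, 0, 0.7],
    [0, 0, 0.45],
    [0, 0, 0],
    [0, 0, 0],
    [0, 0, 0],
    [0, 0, 0],
    [0, 0, 0],
    [0, 0, 0]
  ],
  "jaw": [-0.2, -0.2, -0.2, -0.2, -0.2, 0.3, 1, 1, 1, 1],
  "newtons": 40
}}

```text
clock: 3.57
tool_pos: [0.5719, -0.2551, 0.0282]
eef_rot: [0.728, 0.594, 0.266, -0.216]
contact_force: [0.1, -0.1, -0.6]
opening: 0.243
```

```bash
python3 - <<'E'
from h import *
T=(.5893,-.1698,1.3664); L=np.radians(40); Rg=tgtR(T[2],L)
g=TF(T,(-.1,0,.042)); st()
snap('wrist','w4'); st(); plan(g+Rg[:,2]*(.0187),Rg)
E
```

```text
clk 3.57 p [ 0.5719 -0.2551  0.0282] q [ 0.95  1.24 -0.65  1.4  -0.03  0.9   0.43] F [ 0.1 -0.1 -0.6] open 0.243
clk 3.62 p [ 0.5718 -0.2549  0.0281] q [ 0.95  1.24 -0.65  1.4  -0.03  0.9   0.43] F [-0.2 -0.5  0.4] open 0.205
 clk 3.62 rot deg 0.11 tot [ 0.0001 -0.0001  0.0002] rows 1 each [ 0.0001 -0.0001  0.0002] | D tool [-0.044 -0.006 -0.017] rows 1 each [-0.044 -0.006 -0.017] cur axes [-0.044 -0.006 -0.017]
```

View pics/w4.png

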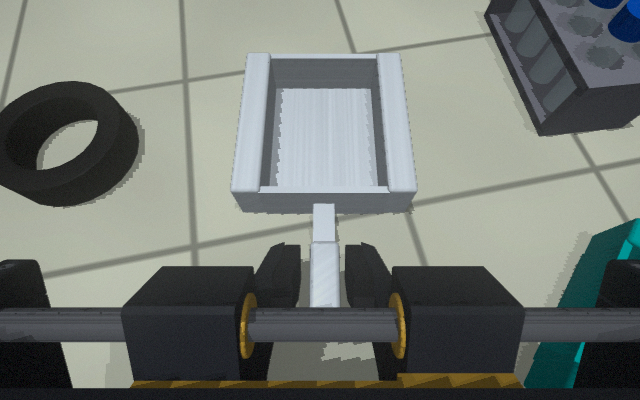

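```bash
python3 - <<'E'
from fit import *
C=lambda L,o,k:[(u/k-.5+.5/k+o[0],v/k-.5+.5/k+o[1]) for u,v in L]
a=load('scene0'); b=load('side0')
D=(.5964,.1687,1.5156)
# rack top corners from c1 / c3
for d,L,o,k in [(a,[(27,190),(175,140),(0,130)],(300,130),5),(b,[(362,425),(405,510),(583,430)],(250,190),6)]:
    for u in C(L,o,k): 
        w=atz(d,u,.055); print(w.round(3),((w-[D[0],D[1],0])@R.from_euler('z',D[2]).as_matrix()).round(3), atz(d,u,.0).round(3))
E
```

```text
[ 0.733 -0.072  0.055] [-0.233 -0.15   0.055] [ 0.765 -0.083  0.   ]
[ 0.725 -0.185  0.055] [-0.346 -0.148  0.055] [ 0.755 -0.201  0.   ]
[ 0.788 -0.076  0.055] [-0.234 -0.205  0.055] [ 0.821 -0.087  0.   ]
[ 0.74  -0.195  0.055] [-0.355 -0.164  0.055] [ 0.72  -0.186  0.   ]
[ 0.798 -0.197  0.055] [-0.354 -0.221  0.055] [ 0.78  -0.188  0.   ]
[ 0.805 -0.083  0.055] [-0.24  -0.222  0.055] [ 0.787 -0.069  0.   ]
```

Request:
{"name": "move_arm", "arguments": {
  "turn": [
    [0, 0, 0],
    [0, 0, 0],
    [0, 0, 0]
  ],
  "dp": [
    [0, 0, 0],
    [0, 0, 0],
    [0, 0, 0]
  ],
  "jaw": [1, 1, 1]
}}

```text
clock: 3.87
tool_pos: [0.5718, -0.2546, 0.0279]
eef_rot: [0.728, 0.594, 0.266, -0.216]
contact_force: [-0.1, -1.2, 1.1]
opening: 0.134
```

```bash
cat >> h.py <<'E'
def tcp_for_tray(T,lean=40): 
    Rg=tgtR(T[2],np.radians(lean)); return TF(T,(-.1,0,.0424))+Rg[:,2]*.0187,Rg
E
python3 - <<'E'
from h import *
D=(.5964,.1687,1.51)
w=TF(D,(-.24,0,0)); print(w); st()
plan(*tcp_for_tray((w[0],w[1],D[2])))
E
```

```text
[ 0.58181787 -0.07085659  0.        ]
clk 3.87 p [ 0.5718 -0.2546  0.0279] q [ 0.95  1.24 -0.65  1.4  -0.03  0.9   0.43] F [-0.1 -1.2  1.1] open 0.134
 clk 3.87 rot deg 8.16 tot [ 0.0147 -0.0002 -0.0172] rows 2 each [ 0.0074 -0.0001 -0.0086] | D tool [ 2.948 -0.048  2.464] rows 3 each [ 0.983 -0.016  0.821] cur axes [ 2.91  -0.593  2.438]
```

Request:
{"name": "move_arm", "arguments": {
  "turn": [
    [0.0029, 0, -0.0034],
    [0.0029, 0, -0.0034],
    [0.0029, 0, -0.0034],
    [0.0029, 0, -0.0034],
    [0.0029, 0, -0.0034],
    [0, 0, 0],
    [0, 0, 0],
    [0, 0, 0]
  ],
  "dp": [
    [0.4, -0.07, 0.333],
    [0.6, -0.1, 0.5],
    [0.75, -0.08, 0.625],
    [0.75, -0.04, 0.625],
    [0.44, -0.02, 0.366],
    [0, 0, 0],
    [0, 0, 0],
    [0, 0, 0]
  ],
  "jaw": [1, 1, 1, 1, 1, 1, 1, 1]
}}

```text
clock: 4.53
tool_pos: [0.5777, -0.1596, 0.0278]
eef_rot: [0.685, 0.643, 0.25, -0.235]
contact_force: [0.4, 0.7, 0.4]
opening: 0.131
```

```bash
python3 - <<'E'
from h import *
D=(.5964,.1687,1.51)
w=TF(D,(-.24,0,0)); print(w); snap('wrist','w5'); st(); snap('scene','s5'); snap('side','e5')
plan(*tcp_for_tray((w[0],w[1],D[2])))
crop('s5',190,160,390,290,4,'c7')
E
```

```text
[ 0.58181787 -0.07085659  0.        ]
clk 4.58 p [ 0.5777 -0.16    0.0279] q [ 0.84  1.22 -0.67  1.5  -0.01  0.83  0.42] F [-0.4  1.3  0.1] open 0.133
 clk 4.68 rot deg 0.24 tot [ 0.0004 -0.0001 -0.0005] rows 1 each [ 0.0004 -0.0001 -0.0005] | D tool [ 0.046 -0.05   0.029] rows 1 each [ 0.046 -0.05   0.029] cur axes [ 0.046 -0.051  0.029]
```

View pics/w5.png

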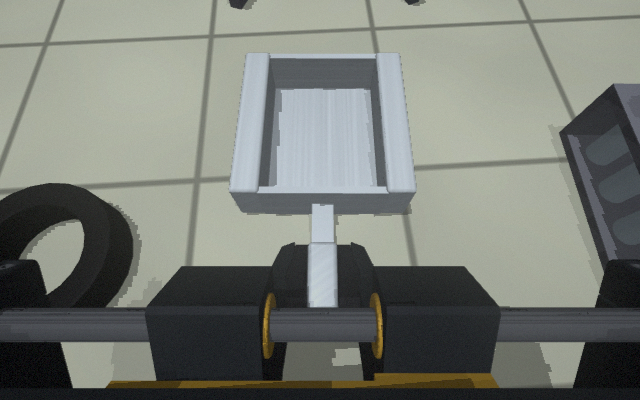

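View pics/c7.png

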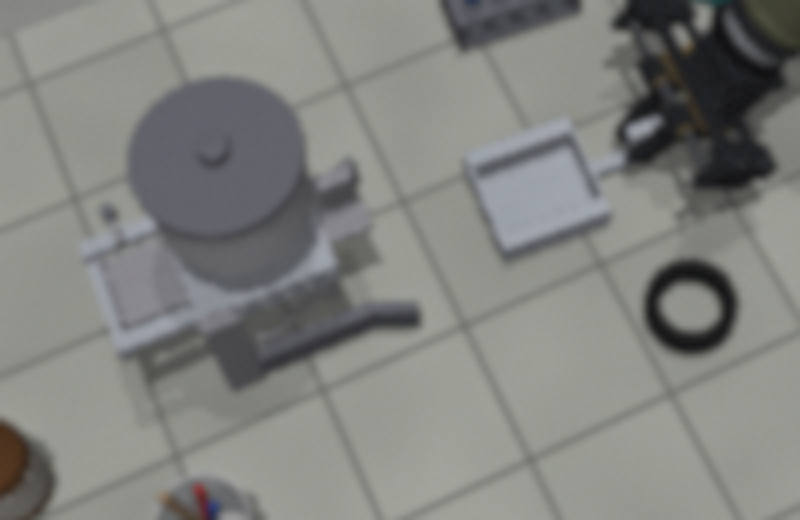

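Request:
{"name": "move_arm", "arguments": {
  "turn": [
    [0, 0, 0],
    [0, 0, 0],
    [0, 0, 0],
    [0, 0, 0],
    [0, 0, 0],
    [0, 0, 0],
    [0, 0, 0]
  ],
  "dp": [
    [0.38, 0, 0.32],
    [0.54, 0, 0.45],
    [0.54, 0, 0.45],
    [0.38, 0, 0.32],
    [0, 0, 0],
    [0, 0, 0],
    [0, 0, 0]
  ],
  "jaw": [1, 1, 1, 1, 1, 1, 1]
}}

```text
clock: 5.27
tool_pos: [0.5815, -0.1, 0.0279]
eef_rot: [0.685, 0.643, 0.249, -0.234]
contact_force: [-0.2, -0.0, -0.6]
opening: 0.128
```

```bash
python3 - <<'E'
from h import *
st(); snap('wrist','w6'); st(); snap('scene','s6'); snap('side','e6')
crop('w6',200,0,450,200,3.2,'c8'); crop('e6',270,120,430,240,5,'c9')
E
```

```text
clk 5.27 p [ 0.5815 -0.1     0.0279] q [ 0.78  1.21 -0.68  1.59 -0.03  0.71  0.37] F [-0.2 -0.  -0.6] open 0.128
clk 5.32 p [ 0.5815 -0.1001  0.0279] q [ 0.78  1.21 -0.68  1.59 -0.03  0.71  0.37] F [ 1.1  0.3 -0.1] open 0.132
```

View pics/c8.png

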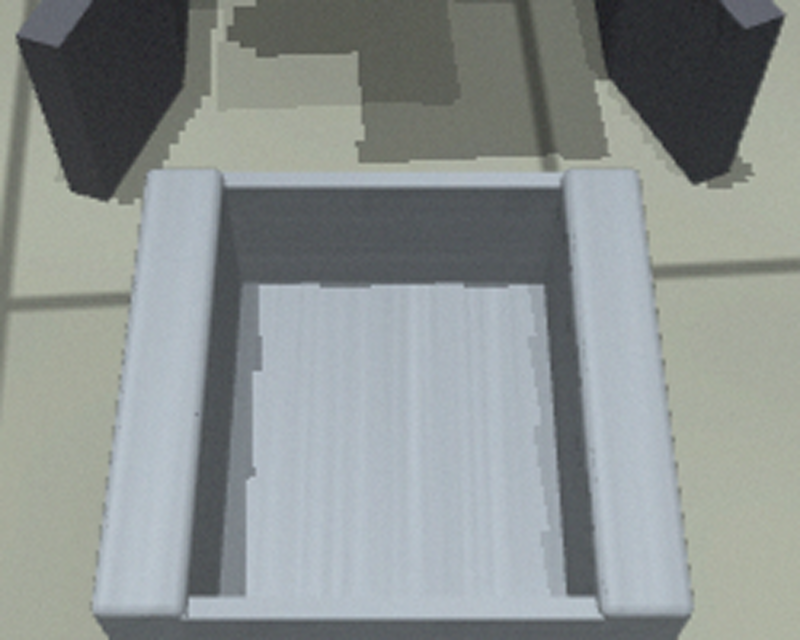

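View pics/c9.png

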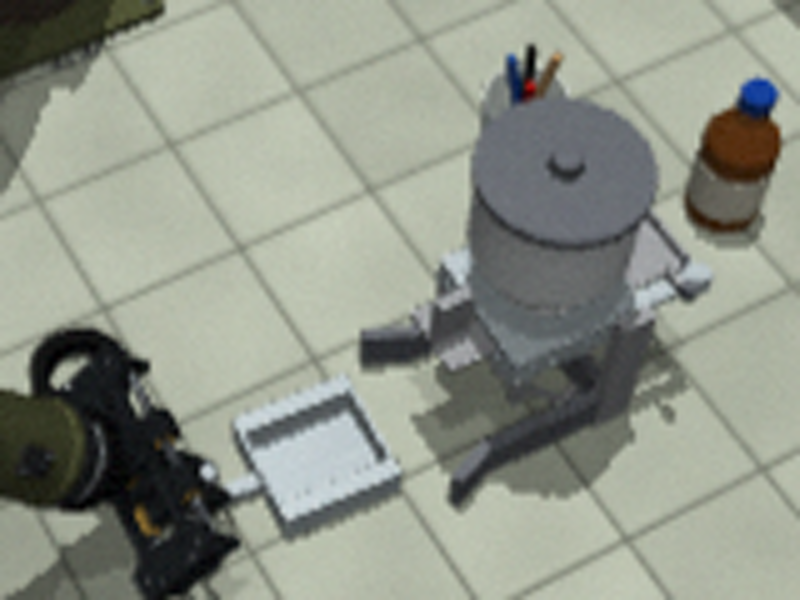

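```bash
python3 - <<'E'
from fit import *
C=lambda L,o,k:[(u/k-.5+.5/k+o[0],v/k-.5+.5/k+o[1]) for u,v in L]
d=load('w6')
P=[(-.05,.05,.032),(-.05,-.05,.032),(.05,.05,.032),(.05,-.05,.032)]
t=fit([(d,P,C([(93,609),(691,609),(148,170),(640,170)],(200,0),3.2))],[.582,-.01,1.51]); print('tray',t[0].round(4),t[1].tolist())
for P in ([(-.106,.072,0),(-.106,-.072,0),(-.07,.053,0),(-.07,-.053,0)],):
  U=C([(107,200),(694,184),(186,90),(606,78)],(200,0),3.2)
  f=fit([(d,P,U)],[.596,.168,1.51]);print('disp',f[0].round(4),f[1].tolist())
  print([atz(d,u,0)[:2].round(4) for u in U])
D=f[0]
a=TF(D,(-.106,.072,0)); print((np.array([t[0][0],t[0][1],0])-[D[0],D[1],0])@R.from_euler('z',D[2]).as_matrix())
# knob/hopper check
for n in ['scene0','side0']:
    q=load(n); print(n,proj(q,TF(D,[(0,0,.288),(-.106,.074,.04),(-.106,-.074,.04)])).round(1))
s=d['state'];Rm=R.from_quat(s['eef_rot']).as_matrix()
print('tool yaw',np.arctan2(Rm[1,0],Rm[0,0]),'lean',np.degrees(np.arcsin(Rm[2,0])))
E
```

```text
tray [ 0.5862 -0.0129  1.5063] [[-1.18, 0.36], [1.85, 0.71], [-0.48, -2.15], [0.31, -1.84]]
disp [0.5958 0.1696 1.5467] [[-1.6, -0.26], [2.06, -0.52], [0.4, 0.17], [-0.46, 0.47]]
[array([0.5225, 0.065 ]), array([0.6636, 0.0614]), array([0.5408, 0.1011]), array([0.6476, 0.0988])]
[-0.18267405  0.00527878  0.        ]
scene0 [[242.9 195.5]
 [294.1 235.8]
 [277.8 199.4]]
side0 [[383.1 150.7]
 [341.9 186.7]
 [360.8 215.6]]
tool yaw 1.5065653389108156 lean 40.027355282326646
```

```bash
cat >> h.py <<'E'
def mv(a,b):
    """TCP goal when tray moves rigidly (planar) from pose a to b, from current measured pose"""
    s=r.get_state(); p=np.array(s['tool_pos']); R0=R.from_quat(s['eef_rot']).as_matrix()
    dz=R.from_euler('z',b[2]-a[2]).as_matrix(); q=dz@(p-[a[0],a[1],0])+[b[0],b[1],0]
    plan(q,dz@R0)
E
python3 - <<'E'
from h import *
D=(.5958,.1696,1.5467); T=(.5862,-.0129,1.5063)
p,_=tcp_for_tray(T); print('expected tcp',p,r.get_state()['tool_pos'])
for x in (-.165,-.12,-.09):
    w=TF(D,(x,0,0)); mv(T,(w[0],w[1],D[2]))
E
```

```text
expected tcp [ 0.58052955 -0.10069695  0.02807497] [ 0.58153056 -0.10005492  0.02789472]
 clk 5.42 rot deg 2.31 tot [ 0.0041 -0.     -0.0049] rows 1 each [ 0.0041 -0.     -0.0049] | D tool [0.541 0.349 0.454] rows 1 each [0.541 0.349 0.454] cur axes [0.551 0.321 0.462]
 clk 5.42 rot deg 2.31 tot [ 0.0041 -0.     -0.0049] rows 1 each [ 0.0041 -0.     -0.0049] | D tool [1.919 0.35  1.611] rows 2 each [0.959 0.175 0.806] cur axes [1.928 0.249 1.619]
 clk 5.42 rot deg 2.31 tot [ 0.0041 -0.     -0.0049] rows 1 each [ 0.0041 -0.     -0.0049] | D tool [2.838 0.351 2.383] rows 3 each [0.946 0.117 0.794] cur axes [2.846 0.201 2.39 ]
```

Request:
{"name": "move_arm", "arguments": {
  "turn": [
    [0.002, 0, -0.0025],
    [0.0021, 0, -0.0024],
    [0, 0, 0],
    [0, 0, 0],
    [0, 0, 0]
  ],
  "dp": [
    [0.27, 0.17, 0.23],
    [0.27, 0.17, 0.23],
    [0, 0, 0],
    [0, 0, 0],
    [0, 0, 0]
  ],
  "jaw": [1, 1, 1, 1, 1]
}}

```text
clock: 5.83
tool_pos: [0.5908, -0.0813, 0.0279]
eef_rot: [0.672, 0.657, 0.245, -0.24]
contact_force: [-0.4, 0.2, -0.2]
opening: 0.128
```

```bash
python3 - <<'E'
from h import *
st(); snap('wrist','w7'); st()
crop('w7',200,0,450,200,3.2,'c10')
E
```

```text
clk 5.83 p [ 0.5908 -0.0813  0.0279] q [ 0.74  1.21 -0.68  1.56 -0.03  0.73  0.37] F [-0.4  0.2 -0.2] open 0.128
clk 5.88 p [ 0.5907 -0.0815  0.0279] q [ 0.74  1.21 -0.68  1.56 -0.03  0.73  0.37] F [ 0.   0.2 -0.8] open 0.134
```

View pics/c10.png

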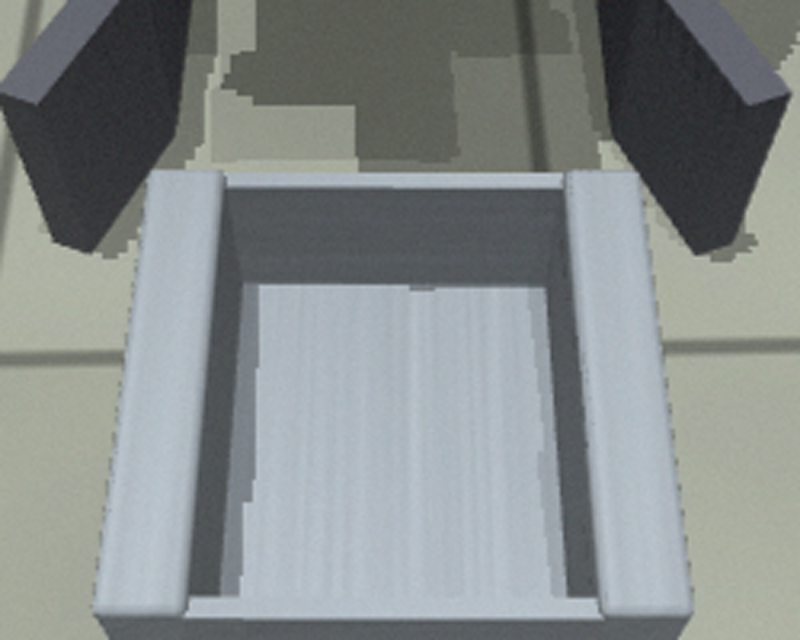

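Request:
{"name": "move_arm", "arguments": {
  "turn": [
    [0, 0, 0],
    [0, 0, 0],
    [0, 0, 0],
    [0, 0, 0],
    [0, 0, 0],
    [0, 0, 0],
    [0, 0, 0],
    [0, 0, 0],
    [0, 0, 0],
    [0, 0, 0]
  ],
  "dp": [
    [0.25, 0, 0.21],
    [0.33, 0, 0.277],
    [0.33, 0, 0.277],
    [0.33, 0, 0.277],
    [0.33, 0, 0.277],
    [0.33, 0, 0.277],
    [0.33, 0, 0.277],
    [0.33, 0, 0.277],
    [0.33, 0, 0.277],
    [0, 0, 0]
  ],
  "jaw": [1, 1, 1, 1, 1, 1, 1, 1, 1, 1]
}}

```text
clock: 6.72
tool_pos: [0.5924, 0.0168, 0.0291]
eef_rot: [0.67, 0.658, 0.245, -0.241]
contact_force: [0.2, -0.1, -1.4]
opening: 0.134
```

```bash
python3 - <<'E'
from h import *
snap('wrist','w8'); st()
D=(.5958,.1696,1.5467); w=TF(D,(-.015,0,0)); p,Rg=tcp_for_tray((w[0],w[1],D[2])); plan(p,Rg)
E
```

```text
clk 6.77 p [0.5927 0.015  0.0287] q [ 0.62  1.2  -0.7   1.68 -0.06  0.56  0.29] F [-0.2 -1.6 -1. ] open 0.132
 clk 6.77 rot deg 0.29 tot [-0.0005 -0.0004  0.0005] rows 1 each [-0.0005 -0.0004  0.0005] | D tool [ 1.568 -0.024  1.347] rows 2 each [ 0.784 -0.012  0.674] cur axes [ 1.564 -0.015  1.352]
```

View pics/w8.png

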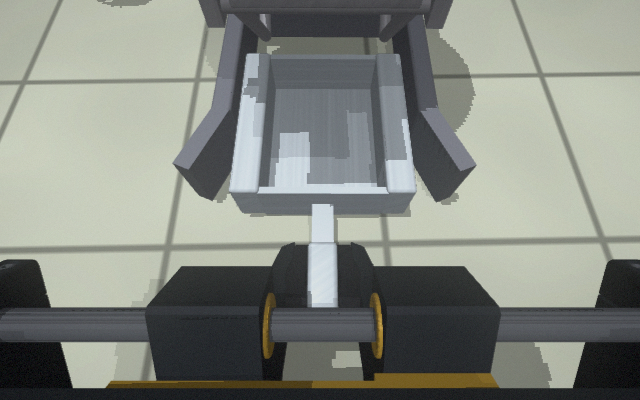

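Request:
{"name": "move_arm", "arguments": {
  "turn": [
    [0, 0, 0],
    [0, 0, 0],
    [0, 0, 0],
    [0, 0, 0],
    [0, 0, 0],
    [0, 0, 0],
    [0, 0, 0]
  ],
  "dp": [
    [0.18, 0, 0.16],
    [0.18, 0, 0.16],
    [0.18, 0, 0.155],
    [0.18, 0, 0.155],
    [0.18, 0, 0.155],
    [0, 0, 0],
    [0, 0, 0]
  ],
  "jaw": [1, 1, 1, 1, 1, 1, 1]
}}

```text
clock: 7.35
tool_pos: [0.5948, 0.0418, 0.0279]
eef_rot: [0.672, 0.657, 0.245, -0.238]
contact_force: [0.7, -4.4, 2.7]
opening: 0.132
```

```bash
python3 - <<'E'
from h import *
snap('wrist','w9'); st()
D=(.5958,.1696,1.5467); w=TF(D,(-.015,0,0)); p,Rg=tcp_for_tray((w[0],w[1],D[2])); plan(p,Rg)
E
```

```text
clk 7.4 p [0.5948 0.0418 0.0279] q [ 0.58  1.2  -0.7   1.7  -0.08  0.51  0.27] F [ 0.4 -5.2  3.7] open 0.13
 clk 7.4 rot deg 0.09 tot [ 0.0002 -0.      0.0001] rows 1 each [ 0.0002 -0.      0.0001] | D tool [ 0.764 -0.082  0.631] rows 1 each [ 0.764 -0.082  0.631] cur axes [ 0.765 -0.082  0.631]
```

View pics/w9.png

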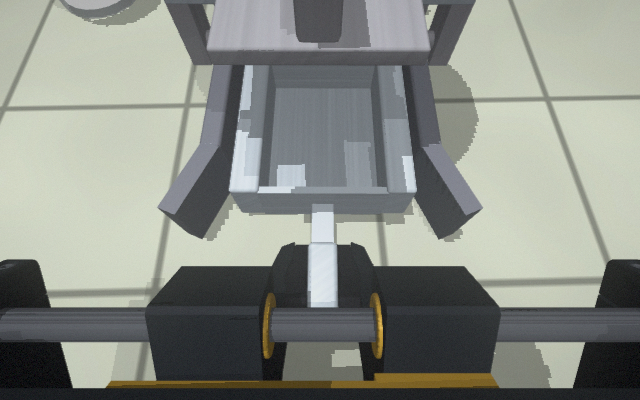

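Request:
{"name": "move_arm", "arguments": {
  "turn": [
    [0, 0, 0],
    [0, 0, 0],
    [0, 0, 0],
    [0, 0, 0],
    [0, 0, 0],
    [0, 0, 0],
    [0, 0, 0],
    [0, 0, 0]
  ],
  "dp": [
    [0.12, -0.02, 0.1],
    [0.12, -0.02, 0.1],
    [0.12, 0, 0.1],
    [0.12, 0, 0.1],
    [0.12, 0, 0.1],
    [0.08, 0, 0.07],
    [0, 0, 0],
    [0, 0, 0]
  ],
  "jaw": [1, 1, 1, 1, 1, 1, 1, 1]
}}

```text
clock: 8.07
tool_pos: [0.5942, 0.0649, 0.0279]
eef_rot: [0.672, 0.656, 0.246, -0.239]
contact_force: [0.9, -2.9, 1.4]
opening: 0.134
```

```bash
python3 - <<'E'
from h import *
snap('wrist','w10'); st()
D=(.5958,.1696,1.5467); w=TF(D,(-.015,0,0)); p,Rg=tcp_for_tray((w[0],w[1],D[2])); plan(p,Rg)
E
```

```text
clk 8.12 p [0.5942 0.0649 0.0279] q [ 0.55  1.19 -0.71  1.72 -0.09  0.47  0.25] F [ 1.5 -2.8  1.6] open 0.134
 clk 8.12 rot deg 0.1 tot [ 0.0001 -0.0002  0.0001] rows 1 each [ 0.0001 -0.0002  0.0001] | D tool [ 0.059 -0.036  0.04 ] rows 1 each [ 0.059 -0.036  0.04 ] cur axes [ 0.059 -0.036  0.04 ]
```

View pics/w10.png

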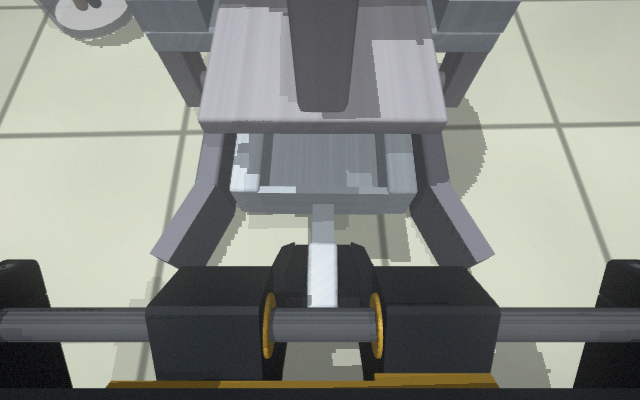

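Request:
{"name": "move_arm", "arguments": {
  "turn": [
    [0, 0, 0],
    [0, 0, 0],
    [0, 0, 0]
  ],
  "dp": [
    [0.045, 0, 0.038],
    [0.045, 0, 0.038],
    [0, 0, 0]
  ],
  "jaw": [1, 1, 1]
}}

```text
clock: 8.37
tool_pos: [0.5941, 0.0669, 0.0279]
eef_rot: [0.672, 0.657, 0.245, -0.239]
contact_force: [1.1, -2.8, 3.2]
opening: 0.135
```

```bash
python3 - <<'E'
from h import *
st()
D=(.5958,.1696,1.5467); w=TF(D,(-.015,0,0)); p,Rg=tcp_for_tray((w[0],w[1],D[2])); plan(p,Rg)
E
```

```text
clk 8.37 p [0.5941 0.0669 0.0279] q [ 0.54  1.19 -0.71  1.72 -0.09  0.47  0.25] F [ 1.1 -2.8  3.2] open 0.135
 clk 8.37 rot deg 0.07 tot [ 0.0001 -0.      0.0001] rows 1 each [ 0.0001 -0.      0.0001] | D tool [-0.004 -0.033 -0.013] rows 1 each [-0.004 -0.033 -0.013] cur axes [-0.004 -0.033 -0.013]
```

Request:
{"name": "move_arm", "arguments": {
  "turn": [
    [0, 0, 0],
    [0, 0, 0],
    [0, 0, 0]
  ],
  "dp": [
    [0.045, 0, 0.038],
    [0.045, 0, 0.038],
    [0, 0, 0]
  ],
  "jaw": [1, 1, 1]
}}

```text
clock: 8.62
tool_pos: [0.5944, 0.0689, 0.0278]
eef_rot: [0.673, 0.656, 0.245, -0.238]
contact_force: [0.7, -9.6, 6.4]
opening: 0.128
```

Request:
{"name": "move_arm", "arguments": {
  "turn": [
    [0, 0, 0],
    [0, 0, 0],
    [0, 0, 0]
  ],
  "dp": [
    [0.045, 0, 0.038],
    [0.02, 0, 0.017],
    [0, 0, 0]
  ],
  "jaw": [1, 1, 1]
}}

```text
clock: 8.87
tool_pos: [0.5945, 0.0689, 0.0278]
eef_rot: [0.673, 0.656, 0.244, -0.237]
contact_force: [-1.2, -15.9, 12.5]
opening: 0.128
```

Request:
{"name": "move_arm", "arguments": {
  "turn": [
    [0, 0, 0],
    [0, 0, 0],
    [0, 0, 0],
    [0, 0, 0],
    [0, 0, 0]
  ],
  "dp": [
    [-0.05, 0, -0.042],
    [0, 0, 0],
    [0, 0, 0],
    [0, 0, 0],
    [0, 0, 0]
  ],
  "jaw": [1, 1, 0.2, 0.2, 0.2]
}}

```text
clock: 9.28
tool_pos: [0.5921, 0.0728, 0.0279]
eef_rot: [0.671, 0.657, 0.245, -0.241]
contact_force: [0.3, -0.3, 0.4]
opening: 0.336
```

```bash
python3 - <<'E'
from h import *
snap('wrist','w11'); st()
E
```

```text
clk 9.33 p [0.5923 0.0727 0.0278] q [ 0.54  1.2  -0.71  1.73 -0.09  0.46  0.25] F [ 0.8 -0.8 -0.2] open 0.377
```

View pics/w11.png

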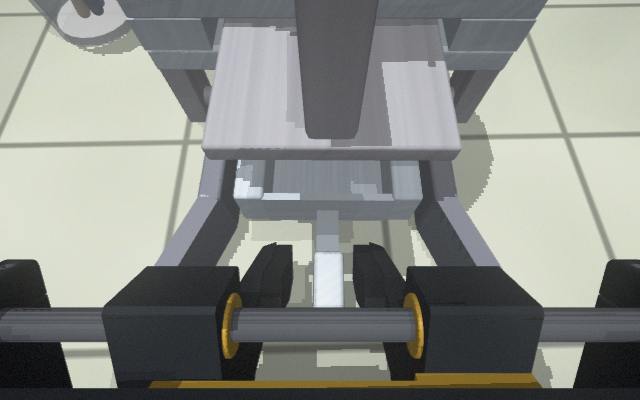

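Request:
{"name": "move_arm", "arguments": {
  "turn": [
    [0, 0, 0],
    [0, 0, 0],
    [0, 0, 0],
    [0, 0, 0],
    [0, 0, 0],
    [0, 0, 0],
    [0, 0, 0],
    [0, 0, 0],
    [0, 0, 0]
  ],
  "dp": [
    [0, 0, -0.3],
    [0, 0, -0.6],
    [0, 0, -0.8],
    [0, 0, -0.9],
    [0, 0, -0.9],
    [0, 0, -0.9],
    [0, 0, -0.6],
    [0, 0, 0],
    [0, 0, 0]
  ],
  "jaw": [0.2, 0.2, 0.2, 0.2, 0.2, 0.2, 0.2, 0.2, 0.2]
}}

```text
clock: 10.08
tool_pos: [0.5917, -0.0093, 0.1238]
eef_rot: [0.672, 0.657, 0.245, -0.239]
contact_force: [0.8, 0.6, -0.3]
opening: 0.399
```

```bash
python3 - <<'E'
from h import *
st(); snap('wrist','w12'); st(); snap('side','e12')
crop('w12',200,80,440,260,3.3,'c12')
E
```

```text
clk 10.08 p [ 0.5917 -0.0093  0.1238] q [ 0.67  1.05 -0.74  1.66 -0.1   0.71  0.26] F [ 0.8  0.6 -0.3] open 0.399
clk 10.13 p [ 0.591  -0.0084  0.1232] q [ 0.67  1.05 -0.74  1.67 -0.1   0.71  0.26] F [ 0.4 -0.  -0. ] open 0.403
```

View pics/w12.png

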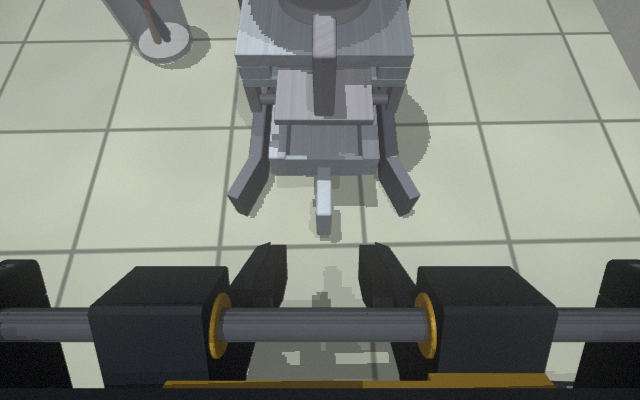

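View pics/c12.png

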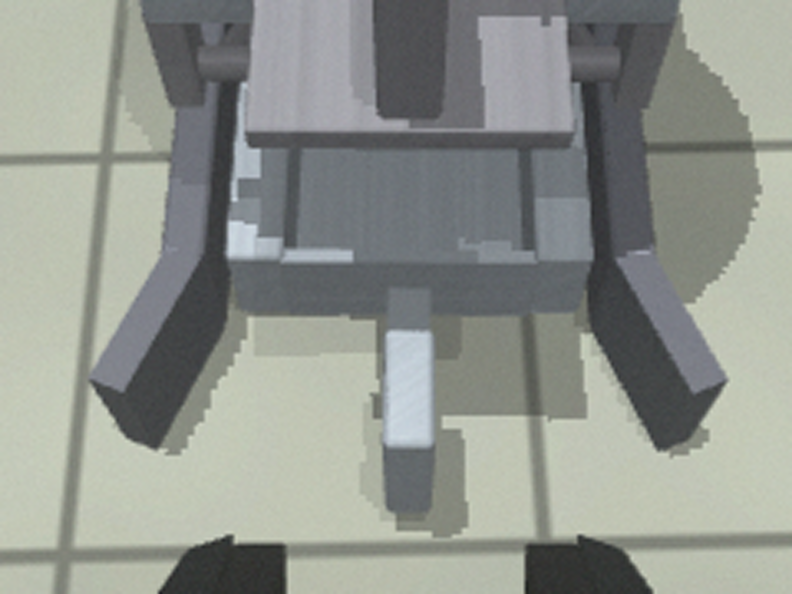

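```bash
python3 - <<'E'
from fit import *
C=lambda L,o,k:[(u/k-.5+.5/k+o[0],v/k-.5+.5/k+o[1]) for u,v in L]
d=load('w12'); c=lambda L:C(L,(200,80),3.3)
P=[(-.106,.072,0),(-.106,-.072,0),(-.106,.072,.04),(-.106,-.072,.04),(-.07,.053,.04),(-.07,-.053,.04)]
f=fit([(d,P,c([(155,448),(662,450),(123,390),(695,390),(200,258),(617,258)]))],[.596,.168,1.54]); print('disp',f[0].round(4),f[1].tolist())
P=[(-.05,.05,.032),(-.05,-.05,.032),(-.085,.006,.06),(-.085,-.006,.06),(-.115,.006,.06),(-.115,-.006,.06)]
t=fit([(d,P,c([(228,261),(591,261),(388,330),(432,330),(384,447),(433,447)]))],[.596,.15,1.54]); print('tray',t[0].round(4),t[1].tolist())
for D in (f[0],np.array([.5958,.1696,1.5467])):
    M=R.from_euler('z',D[2]).as_matrix(); o=[D[0],D[1],0]
    print('tray in disp',((np.array([t[0][0],t[0][1],0])-o)@M).round(4))
    for n,u,z in [('stripL',(247,130),.124),('stripR',(573,130),.124),('tabL',(378,119),.124),('tabR',(440,119),.124)]:
        print(n,((atz(d,c([u])[0],z)-o)@M).round(4))
E
```

```text
disp [0.5959 0.1694 1.5483] [[-0.88, -0.39], [0.74, -0.81], [-1.59, -0.52], [1.64, -0.29], [1.63, 1.27], [-1.33, 1.46]]
tray [0.5956 0.1548 1.547 ] [[-1.58, -0.31], [1.05, -0.0], [-1.38, -0.55], [0.93, -0.51], [-0.56, 0.52], [1.01, 0.56]]
tray in disp [-0.0146 -0.      0.    ]
stripL [-0.0925  0.0298  0.124 ]
stripR [-0.0924 -0.0292  0.124 ]
tabL [-0.0901  0.0062  0.124 ]
tabR [-0.09   -0.0051  0.124 ]
tray in disp [-0.0148 -0.0001  0.    ]
stripL [-0.0928  0.0295  0.124 ]
stripR [-0.0926 -0.0294  0.124 ]
tabL [-0.0903  0.0059  0.124 ]
tabR [-0.0902 -0.0054  0.124 ]
```

Tray is home (measured dispenser x −14.7 mm, y 0). Gate starts about 2.5 mm open. Next is the index bar.

```bash
python3 - <<'E'
from h import *
snap('scene','s12')
crop('s12',195,200,265,260,11,'c13'); crop('e12',370,140,430,200,12,'c14')
D=(.5959,.1694,1.5475)
for n in ('s12','e12'):
    print(n,proj(load(n),TF(D,[(.1175,.03,.124),(.1175,-.03,.124),(.088,-.03,.124),(.088,-.06,.124)])).round(1).tolist())
E
```

```text
s12 [[219.7, 241.7], [213.8, 225.4], [222.7, 221.8], [219.8, 213.9]]
e12 [[398.6, 161.2], [407.4, 172.3], [400.9, 175.3], [405.4, 181.1]]
```

View pics/c13.png

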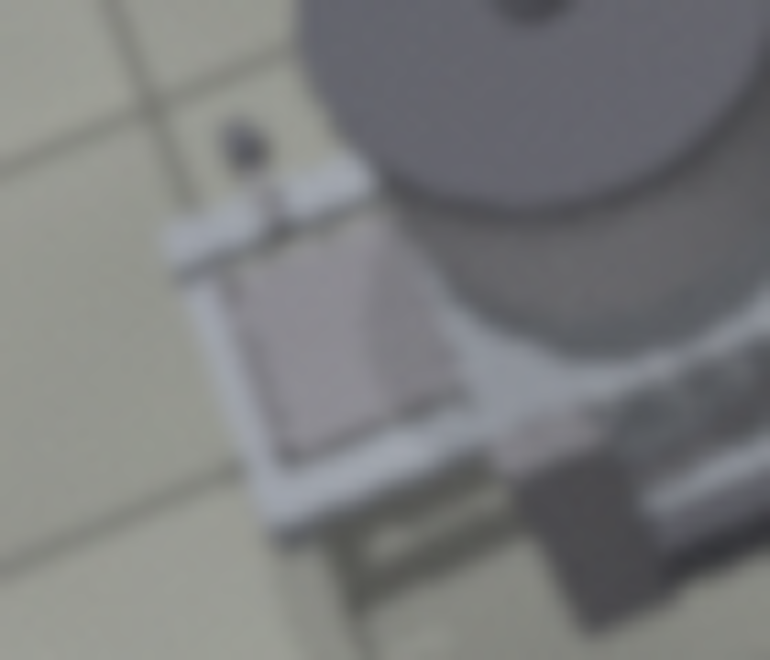

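View pics/c14.png

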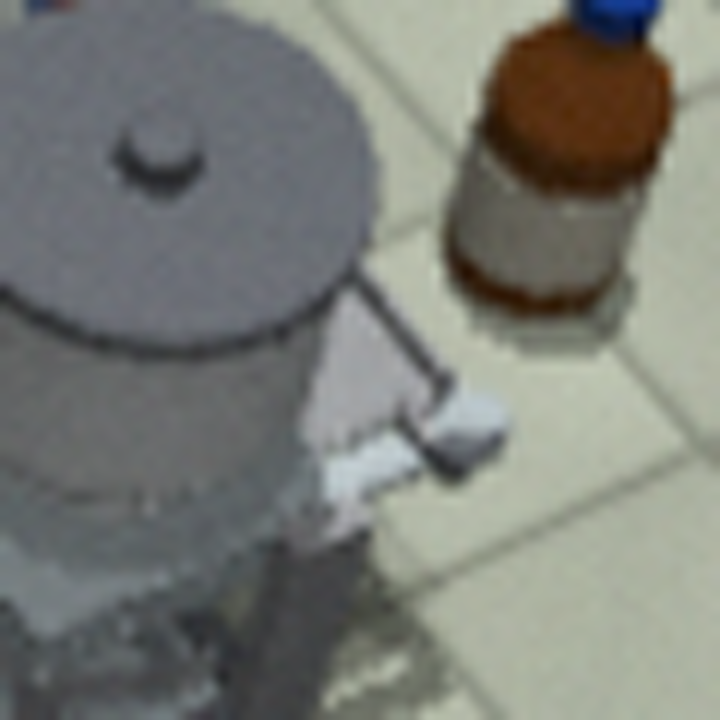

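Request:
{"name": "move_arm", "arguments": {
  "turn": [
    [0, 0, 0],
    [0, 0, 0],
    [0, 0, 0],
    [0, 0, 0],
    [0, 0, 0],
    [0, 0, 0],
    [0, 0, 0],
    [0, 0, 0]
  ],
  "dp": [
    [0.4, 0, -0.47],
    [0.74, 0, -0.88],
    [0.74, 0, -0.88],
    [0.74, 0, -0.88],
    [0.74, 0, -0.88],
    [0.74, 0, -0.88],
    [0.74, 0, -0.88],
    [0.4, 0, -0.47]
  ],
  "jaw": [0.2, 0.2, 0.2, 0.2, 0.2, 0.2, 0.2, 0.2]
}}

```text
clock: 10.9
tool_pos: [0.5922, -0.0073, 0.3311]
eef_rot: [0.671, 0.658, 0.246, -0.239]
contact_force: [0.3, 0.3, 0.3]
opening: 0.402
```

```bash
python3 - <<'E'
from h import *
st(); D=(.5959,.1694,1.5475)
plan(TF(D,(.13,-.02,.315)),tgtR(D[2],0))
E
```

```text
clk 10.9 p [ 0.5922 -0.0073  0.3311] q [ 0.7   0.77 -0.81  1.53 -0.2   1.05  0.13] F [0.3 0.3 0.3] open 0.402
 clk 10.9 rot deg 40.12 tot [ 0.0005 -0.1114  0.0006] rows 6 each [ 0.0001 -0.0186  0.0001] | D tool [12.268  0.785  0.645] rows 13 each [0.944 0.06  0.05 ] cur axes [8.963 0.815 8.399]
```

Request:
{"name": "move_arm", "arguments": {
  "turn": [
    [0, -0.0186, 0],
    [0, -0.0186, 0],
    [0, -0.0186, 0],
    [0, -0.0186, 0],
    [0, -0.0186, 0],
    [0, -0.0184, 0],
    [0, 0, 0]
  ],
  "dp": [
    [0, 0, 0],
    [0, 0, 0],
    [0, 0, 0],
    [0, 0, 0],
    [0, 0, 0],
    [0, 0, 0],
    [0.5, 0.06, 0]
  ],
  "jaw": [0.2, 0.2, 0.2, 0.2, 0.2, 0.2, 0.2]
}}

```text
clock: 11.48
tool_pos: [0.5927, 0.0099, 0.3286]
eef_rot: [0.712, 0.702, 0.0, 0.001]
contact_force: [-0.1, 1.7, 0.3]
opening: 0.399
```

Request:
{"name": "move_arm", "arguments": {
  "turn": [
    [0, 0, 0],
    [0, 0, 0],
    [0, 0, 0],
    [0, 0, 0],
    [0, 0, 0],
    [0, 0, 0],
    [0, 0, 0],
    [0, 0, 0],
    [0, 0, 0],
    [0, 0, 0]
  ],
  "dp": [
    [1, 0.06, 0.02],
    [1, 0.06, 0.02],
    [1, 0.06, 0.02],
    [1, 0.06, 0.02],
    [1, 0.06, 0.02],
    [1, 0.06, 0.02],
    [1, 0.06, 0.02],
    [1, 0.06, 0.02],
    [1, 0.06, 0.02],
    [1, 0.06, 0.02]
  ],
  "jaw": [0.2, 0.2, 0.2, 0.2, 0.2, 0.2, 0.2, 0.2, 0.2, 0.2]
}}

```text
clock: 12.32
tool_pos: [0.6134, 0.2544, 0.3212]
eef_rot: [0.715, 0.699, -0.0, -0.002]
contact_force: [0.4, -0.1, 0.5]
opening: 0.4
```

Request:
{"name": "move_arm", "arguments": {
  "turn": [
    [0, 0, 0],
    [0, 0, 0],
    [0, 0, 0],
    [0, 0, 0],
    [0, 0, 0]
  ],
  "dp": [
    [1, 0.06, 0.02],
    [0.7, 0.06, 0.02],
    [0, 0, 0],
    [0, 0, 0],
    [0, 0, 0]
  ],
  "jaw": [0.2, 0.2, 0.2, 0.2, 0.2]
}}

```text
clock: 12.73
tool_pos: [0.6181, 0.2938, 0.3203]
eef_rot: [0.716, 0.699, -0.001, -0.0]
contact_force: [-0.6, -0.1, -0.6]
opening: 0.398
```

```bash
python3 - <<'E'
from h import *
st(); snap('wrist','w13'); st(); D=(.5959,.1694,1.5475)
d=load('w13'); print(proj(d,TF(D,[(.1175,.03,.124),(.1175,-.03,.124),(.088,-.03,.124),(.088,-.06,.124)])).round(1).tolist())
E
```

```text
clk 12.73 p [0.6181 0.2938 0.3203] q [-0.32  0.72 -0.41  1.24  0.28  1.23 -0.75] F [-0.6 -0.1 -0.6] open 0.398
clk 12.78 p [0.6184 0.2934 0.3205] q [-0.32  0.72 -0.41  1.24  0.28  1.23 -0.75] F [ 0.1 -0.2  0.6] open 0.404
[[277.2, 183.1], [333.2, 183.1], [332.9, 209.3], [360.2, 209.3]]
```

View pics/w13.png

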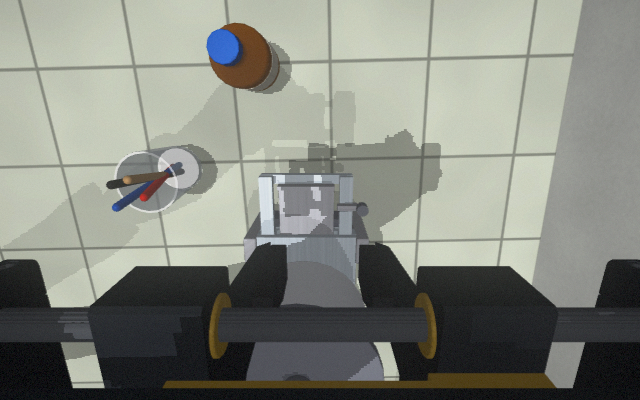

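```bash
python3 - <<'E'
from h import *
crop('w13',245,165,375,250,6,'c15')
E
```

```text
(no output)
```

View pics/c15.png

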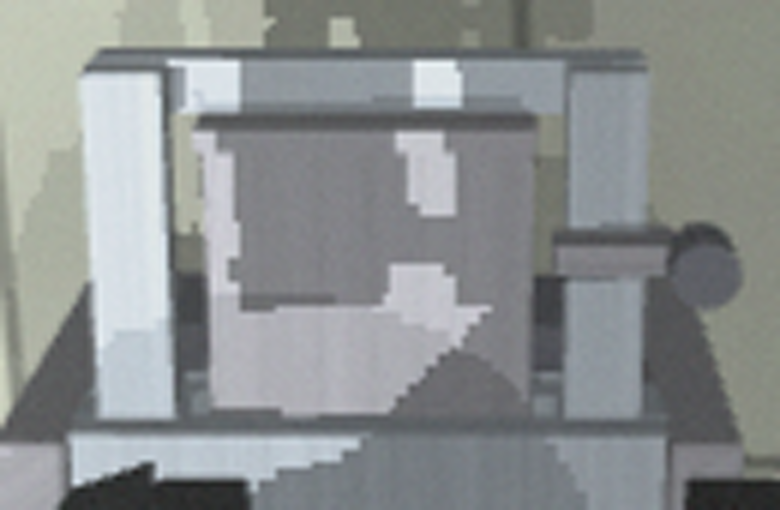

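```bash
python3 - <<'E'
from h import *
D=(.5959,.1694,1.5475); d=load('w13'); M=R.from_euler('z',D[2]).as_matrix()
print('cap',((atz(d,(225,47),.165)-[D[0],D[1],0])@M).round(3))
C=lambda u,v:(u/6-.5+.5/6+245,v/6-.5+.5/6+165)
for n,u,v,z in [('lip bot',367,113,.118),('lip top',367,130,.128),('barback bot',610,230,.13),('barback top',610,243,.138),('bar front top',610,278,.138),('barL',555,260,.138),('barR',668,260,.138),('housing back',367,432,.136)]:
    print(n,((atz(d,C(u,v),z)-[D[0],D[1],0])@M).round(4))
plan(TF(D,(.19,-.03,.225)),tgtR(D[2],0))
E
```

```text
cap [0.245 0.064 0.165]
lip bot [ 0.1158 -0.0003  0.118 ]
lip top [ 0.1151 -0.0007  0.128 ]
barback bot [ 0.0971 -0.0441  0.13  ]
barback top [ 0.0972 -0.0435  0.138 ]
bar front top [ 0.0907 -0.0436  0.138 ]
barL [ 0.0941 -0.0339  0.138 ]
barR [ 0.0941 -0.0537  0.138 ]
housing back [ 0.0607 -0.0003  0.136 ]
 clk 12.78 rot deg 0.12 tot [-0.0001  0.0002 -0.0003] rows 1 each [-0.0001  0.0002 -0.0003] | D tool [2.621 0.417 3.819] rows 4 each [0.655 0.104 0.955] cur axes [2.626 0.416 3.816]
```

Request:
{"name": "move_arm", "arguments": {
  "turn": [
    [0, 0, 0],
    [0, 0, 0],
    [0, 0, 0],
    [0, 0, 0],
    [0, 0, 0],
    [0, 0, 0],
    [0, 0, 0]
  ],
  "dp": [
    [0.65, 0.1, 0.5],
    [0.65, 0.1, 0.8],
    [0.65, 0.1, 0.95],
    [0.65, 0.1, 0.95],
    [0, 0, 0.6],
    [0, 0, 0],
    [0, 0, 0]
  ],
  "jaw": [0.2, 0.2, 0.2, 0.2, 0.2, 0.2, 0.2]
}}

```text
clock: 13.37
tool_pos: [0.6297, 0.3582, 0.2252]
eef_rot: [0.716, 0.698, -0.001, 0.0]
contact_force: [0.3, 0.2, 1.1]
opening: 0.401
```

```bash
python3 - <<'E'
from h import *
st(); snap('wrist','w14'); st()
crop('w14',220,160,420,300,4,'c16')
E
```

```text
clk 13.37 p [0.6297 0.3582 0.2252] q [-0.41  0.87 -0.38  1.22  0.32  1.12 -0.84] F [0.3 0.2 1.1] open 0.401
clk 13.42 p [0.6305 0.3586 0.2266] q [-0.41  0.87 -0.38  1.22  0.32  1.12 -0.84] F [0.2 0.  0.5] open 0.4
```

View pics/w14.png

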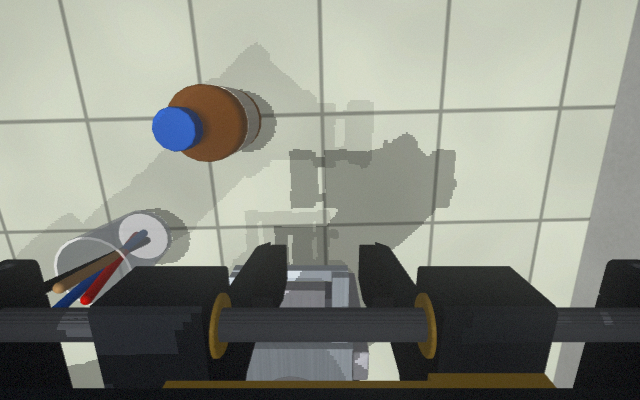

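View pics/c16.png

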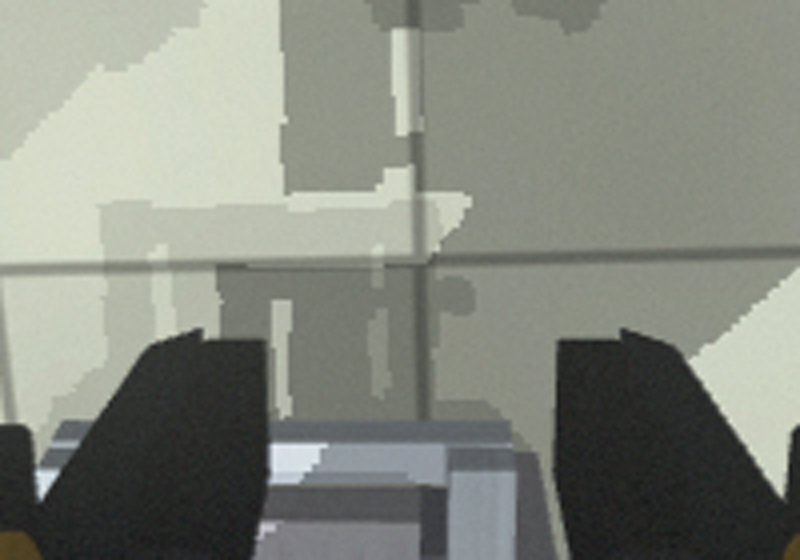

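```bash
python3 - <<'E'
from h import *
D=(.5959,.1694,1.5475)
plan(TF(D,(.03,-.03,.33)),tgtR(D[2],0))
E
```

```text
clk 13.42 rot deg 0.11 tot [ 0.0002  0.0001 -0.0002] rows 1 each [ 0.0002  0.0001 -0.0002] | D tool [-6.399e+00 -6.000e-03 -4.135e+00] rows 7 each [-0.914 -0.001 -0.591] cur axes [-6.401  0.008 -4.131]
```

Rise first, then move back over the top.

Request:
{"name": "move_arm", "arguments": {
  "turn": [
    [0, 0, 0],
    [0, 0, 0],
    [0, 0, 0],
    [0, 0, 0],
    [0, 0, 0],
    [0, 0, 0],
    [0, 0, 0],
    [0, 0, 0],
    [0, 0, 0],
    [0, 0, 0]
  ],
  "dp": [
    [0, 0, -0.9],
    [0, 0, -0.9],
    [0, 0, -0.9],
    [-0.4, 0, -0.9],
    [-1, 0, -0.53],
    [-1, 0, 0],
    [-1, 0, 0],
    [-1, 0, 0],
    [-1, 0, 0],
    [-1, 0, 0]
  ],
  "jaw": [0.2, 0.2, 0.2, 0.2, 0.2, 0.2, 0.2, 0.2, 0.2, 0.2]
}}

```text
clock: 14.25
tool_pos: [0.6265, 0.198, 0.3316]
eef_rot: [0.716, 0.698, 0.001, 0.001]
contact_force: [0.9, -0.2, 0.1]
opening: 0.401
```

Request:
{"name": "move_arm", "arguments": {
  "turn": [
    [0, 0, 0],
    [0, 0, 0],
    [0, 0, 0]
  ],
  "dp": [
    [0, 0, 0],
    [0, 0, 0],
    [0, 0, 0]
  ],
  "jaw": [0.2, 0.2, 0.2]
}}

```text
clock: 14.5
tool_pos: [0.6262, 0.2007, 0.3307]
eef_rot: [0.715, 0.699, 0.001, 0.0]
contact_force: [0.5, 0.0, -0.0]
opening: 0.399
```

```bash
python3 - <<'E'
from h import *
st(); snap('wrist','w15'); st()
D=(.5959,.1694,1.5475)
d=load('w15'); u=proj(d,TF(D,[(.09,-.02,.13)]))[0].round().astype(int); print(u)
x0,y0=u[0]-65,max(u[1]-55,0); print(x0,y0); crop('w15',x0,y0,x0+130,y0+100,6,'c17')
E
```

```text
clk 14.5 p [0.6262 0.2007 0.3307] q [-0.17  0.67 -0.42  1.33  0.28  1.2  -0.63] F [ 0.5  0.  -0. ] open 0.399
clk 14.55 p [0.6258 0.2016 0.3302] q [-0.17  0.67 -0.42  1.33  0.28  1.2  -0.63] F [-1.1  0.2 -0.1] open 0.402
[313 121]
248 66
```

View pics/c17.png

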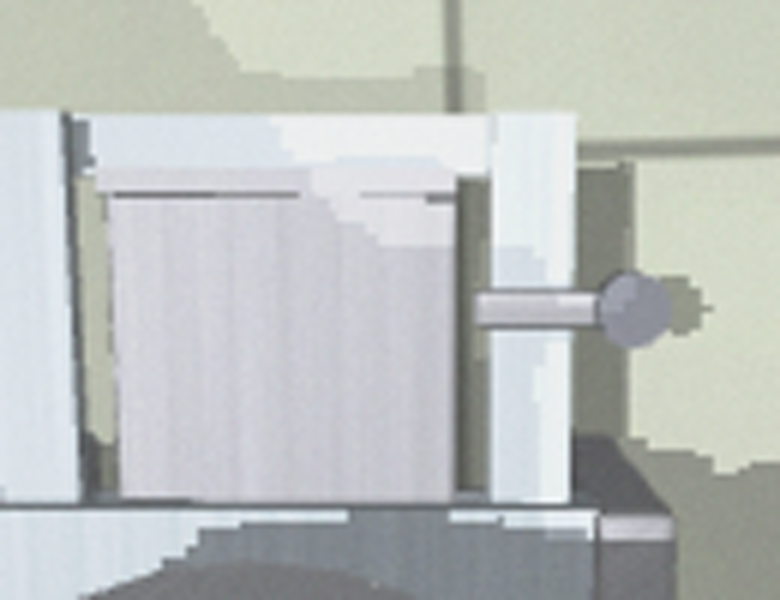

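```bash
python3 - <<'E'
from h import *
D=(.5959,.1694,1.5475); M=R.from_euler('z',D[2]).as_matrix()
o=[D[0],D[1],0]
d=load('w15'); a=lambda u,v:(u/6-.5+.5/6+248,v/6-.5+.5/6+66)
e=load('w13'); b=lambda u,v:(u/6-.5+.5/6+245,v/6-.5+.5/6+165)
f=lambda d,u,z:((atz(d,u,z)-o)@M).round(4)
print('cam',(cam(d)[0]-o)@M,(cam(e)[0]-o)@M)
for n,A,B,zz in [('tail top back',(276,168),(367,130),(.124,.128,.132,.136)),('bar back top',(535,290),(610,243),(.134,.138,.142,.146)),('bar front top',(535,328),(610,278),(.134,.138,.142,.146)),('housing back',(300,503),(367,432),(.136,)),('tail L',(95,168),(197,130),(.128,)),('tail R',(457,168),(537,130),(.128,))]:
    for z in zz: print(n,z,f(d,a(*A),z),f(e,b(*B),z))
E
```

```text
cam [ 0.10608011 -0.02794614  0.4777413 ] [ 0.1993598 -0.018334   0.4671606]
tail top back 0.124 [0.1166 0.0002 0.124 ] [ 0.1141 -0.0005  0.124 ]
tail top back 0.128 [ 0.1165 -0.0002  0.128 ] [ 0.1151 -0.0007  0.128 ]
tail top back 0.132 [ 0.1164 -0.0005  0.132 ] [ 0.1161 -0.001   0.132 ]
tail top back 0.136 [ 0.1163 -0.0008  0.136 ] [ 0.1171 -0.0012  0.136 ]
bar back top 0.134 [ 0.0968 -0.0438  0.134 ] [ 0.096  -0.0438  0.134 ]
bar back top 0.138 [ 0.0969 -0.0436  0.138 ] [ 0.0972 -0.0435  0.138 ]
bar back top 0.142 [ 0.097  -0.0435  0.142 ] [ 0.0984 -0.0432  0.142 ]
bar back top 0.146 [ 0.0972 -0.0433  0.146 ] [ 0.0997 -0.0429  0.146 ]
bar front top 0.134 [ 0.0906 -0.0439  0.134 ] [ 0.0894 -0.0439  0.134 ]
bar front top 0.138 [ 0.0908 -0.0437  0.138 ] [ 0.0907 -0.0436  0.138 ]
bar front top 0.142 [ 0.091  -0.0435  0.142 ] [ 0.0921 -0.0433  0.142 ]
bar front top 0.146 [ 0.0911 -0.0434  0.146 ] [ 0.0934 -0.043   0.146 ]
housing back 0.136 [ 0.0613 -0.0036  0.136 ] [ 0.0607 -0.0003  0.136 ]
tail L 0.128 [0.1165 0.0303 0.128 ] [0.1151 0.0294 0.128 ]
tail R 0.128 [ 0.1165 -0.0307  0.128 ] [ 0.1151 -0.0309  0.128 ]
```

Request:
{"name": "move_arm", "arguments": {
  "turn": [
    [0, 0, 0],
    [0, 0, 0],
    [0, 0, 0],
    [0, 0, 0],
    [0, 0, 0],
    [0, 0, 0],
    [0, 0, 0],
    [0, 0, 0],
    [0, 0, 0],
    [0, 0, 0]
  ],
  "dp": [
    [-0.6, -0.1, 0],
    [-1, -0.12, 0],
    [-1, -0.12, 0],
    [-1, -0.12, 0],
    [-1, -0.12, 0],
    [-1, -0.12, 0],
    [-1, -0.12, 0],
    [-1, -0.12, 0],
    [-1, -0.12, 0],
    [-0.6, -0.12, 0]
  ],
  "jaw": [0.2, 0.2, 0.2, 0.2, 0.2, 0.2, 0.2, 0.2, 0.2, 0.2]
}}

```text
clock: 15.38
tool_pos: [0.5905, -0.0327, 0.329]
eef_rot: [0.716, 0.698, -0.001, 0.001]
contact_force: [0.2, -1.2, -0.3]
opening: 0.403
```

Request:
{"name": "move_arm", "arguments": {
  "turn": [
    [0, 0.0195, 0],
    [0, 0.0195, 0],
    [0, 0.0195, 0],
    [0, 0.0195, 0],
    [0, 0.0195, 0],
    [0, 0.0192, 0],
    [0, 0, 0],
    [0, 0, 0]
  ],
  "dp": [
    [0, 0, 0],
    [0, 0, 0],
    [0, 0, 0],
    [0, 0, 0],
    [0, 0, 0],
    [0, 0, 0],
    [0, 0, 0],
    [0, 0, 0]
  ],
  "jaw": [0.2, 0.2, 0.2, 0.2, 0.2, 0.2, 0.2, 0.2]
}}

```text
clock: 16.05
tool_pos: [0.5907, -0.0309, 0.3274]
eef_rot: [0.669, 0.652, 0.255, -0.251]
contact_force: [-0.5, 0.6, 0.4]
opening: 0.399
```

```bash
python3 - <<'E'
from h import *
st(); D=(.5959,.1694,1.5475); Rg=tgtR(D[2],np.radians(42)); g=TF(D,(-.079,0,.151))
plan(g+Rg[:,2]*(.0187-.1),Rg)
E
```

```text
clk 16.05 p [ 0.5907 -0.0309  0.3274] q [ 0.73  0.8  -0.79  1.5  -0.22  1.09  0.19] F [-0.5  0.6  0.4] open 0.399
 clk 16.05 rot deg 0.22 tot [-0.0001  0.0002 -0.0006] rows 1 each [-0.0001  0.0002 -0.0006] | D tool [-1.113  0.02   5.241] rows 6 each [-0.186  0.003  0.874] cur axes [-1.105  0.027  5.243]
```

Request:
{"name": "move_arm", "arguments": {
  "turn": [
    [0, 0, 0],
    [0, 0, 0],
    [0, 0, 0],
    [0, 0, 0],
    [0, 0, 0],
    [0, 0, 0],
    [0, 0, 0],
    [0, 0, 0],
    [0, 0, 0]
  ],
  "dp": [
    [-0.19, 0.02, 0.6],
    [-0.19, 0, 0.87],
    [-0.19, 0, 0.87],
    [-0.19, 0, 0.87],
    [-0.19, 0, 0.87],
    [-0.16, 0, 0.87],
    [0, 0, 0.29],
    [0, 0, 0],
    [0, 0, 0]
  ],
  "jaw": [0.2, 0.2, 0.2, 0.2, 0.2, 0.2, 0.2, 0.2, 0.2]
}}

```text
clock: 16.8
tool_pos: [0.5936, 0.0395, 0.2148]
eef_rot: [0.666, 0.654, 0.256, -0.25]
contact_force: [0.5, -1.5, 0.5]
opening: 0.403
```

```bash
python3 - <<'E'
from h import *
st(); snap('wrist','w16'); st(); D=(.5959,.1694,1.5475); Rg=tgtR(D[2],np.radians(42)); g=TF(D,(-.079,0,.151))
plan(g+Rg[:,2]*(.0187),Rg)
d=load('w16'); print(proj(d,TF(D,[(-.0915,0,.169),(-.0615,0,.169),(-.0935,.03,.124),(-.0935,-.03,.124)])))
E
```

```text
clk 16.8 p [0.5936 0.0395 0.2148] q [ 0.63  0.92 -0.77  1.67 -0.21  0.78  0.21] F [ 0.5 -1.5  0.5] open 0.403
clk 16.85 p [0.5941 0.0385 0.2149] q [ 0.63  0.92 -0.77  1.67 -0.21  0.78  0.21] F [-0.6 -0.5  0.1] open 0.405
 clk 16.85 rot deg 0.22 tot [0.0001 0.0002 0.0006] rows 1 each [0.0001 0.0002 0.0006] | D tool [-0.167 -0.048  4.034] rows 5 each [-0.033 -0.01   0.807] cur axes [-0.161 -0.052  4.035]
[[322.70711991 223.79278036]
 [322.87897496 184.2922965 ]
 [284.47306468 246.81034365]
 [360.33926845 247.23207323]]
```

View pics/w16.png

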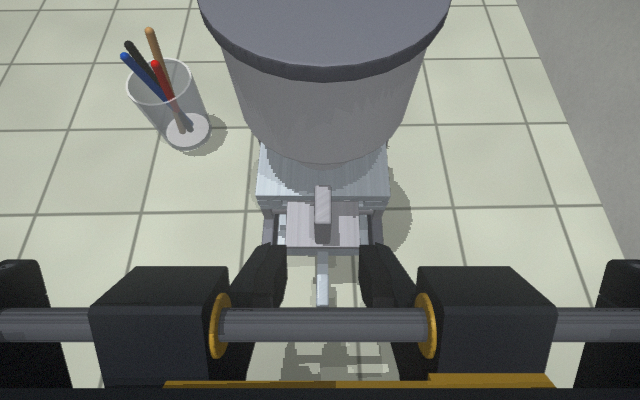

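Tab top spans (323,186)–(323,224), as predicted. Close in and grip.

Request:
{"name": "move_arm", "arguments": {
  "turn": [
    [0, 0, 0],
    [0, 0, 0],
    [0, 0, 0],
    [0, 0, 0],
    [0, 0, 0],
    [0, 0, 0],
    [0, 0, 0],
    [0, 0, 0]
  ],
  "dp": [
    [-0.16, -0.04, 0.4],
    [0, 0, 0.8],
    [0, 0, 0.8],
    [0, 0, 0.8],
    [0, 0, 0.7],
    [0, 0, 0.5],
    [0, 0, 0],
    [0, 0, 0]
  ],
  "jaw": [0.2, 0.2, 0.2, 0.2, 0.2, 0.2, 0.2, 0.2]
}}

```text
clock: 17.52
tool_pos: [0.5936, 0.1018, 0.1361]
eef_rot: [0.668, 0.653, 0.256, -0.251]
contact_force: [-0.1, 0.3, -0.3]
opening: 0.399
```

```bash
python3 - <<'E'
from h import *
st(); snap('wrist','w17'); st(); D=(.5959,.1694,1.5475); Rg=tgtR(D[2],np.radians(42)); g=TF(D,(-.079,0,.151))
plan(g+Rg[:,2]*(.0187),Rg)
E
```

```text
clk 17.52 p [0.5936 0.1018 0.1361] q [ 0.52  1.03 -0.75  1.75 -0.2   0.56  0.21] F [-0.1  0.3 -0.3] open 0.399
clk 17.57 p [0.5942 0.1013 0.1365] q [ 0.52  1.03 -0.75  1.75 -0.2   0.56  0.21] F [-0.8  0.1  1.2] open 0.4
 clk 17.57 rot deg 0.07 tot [0.0001 0.0001 0.0001] rows 1 each [0.0001 0.0001 0.0001] | D tool [0.066 0.005 0.026] rows 1 each [0.066 0.005 0.026] cur axes [0.066 0.005 0.026]
```

View pics/w17.png

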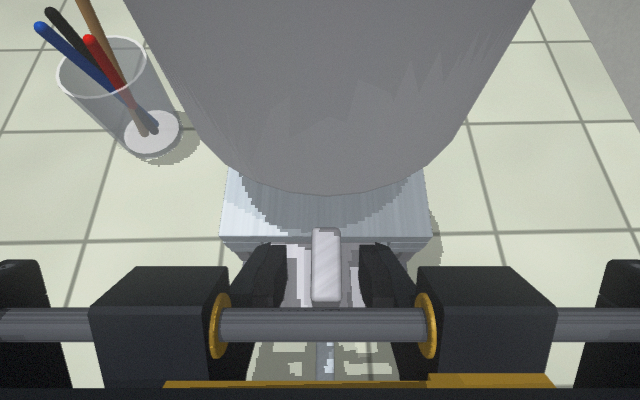

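Request:
{"name": "move_arm", "arguments": {
  "turn": [
    [0, 0, 0],
    [0, 0, 0],
    [0, 0, 0],
    [0, 0, 0],
    [0, 0, 0],
    [0, 0, 0],
    [0, 0, 0]
  ],
  "dp": [
    [0, 0.03, 0],
    [0, 0, 0],
    [0, 0, 0],
    [0, 0, 0],
    [0, 0, 0],
    [0, 0, 0],
    [0, 0, 0]
  ],
  "jaw": [0.2, 1, 1, 1, 1, 1, 1],
  "newtons": 45
}}

```text
clock: 18.15
tool_pos: [0.5951, 0.1016, 0.1364]
eef_rot: [0.668, 0.653, 0.257, -0.25]
contact_force: [2.4, -1.3, 1.7]
opening: 0.129
```

```bash
python3 - <<'E'
from h import *
st(); s=r.get_state(); D=(.5959,.1694,1.5475)
print(((s['tool_pos']-[D[0],D[1],0])@R.from_euler('z',D[2]).as_matrix()).round(5))
E
```

```text
clk 18.15 p [0.5951 0.1016 0.1364] q [ 0.52  1.03 -0.75  1.74 -0.2   0.56  0.21] F [ 2.4 -1.3  1.7] open 0.129
[-0.06785 -0.00075  0.13636]
```

Request:
{"name": "move_arm", "arguments": {
  "turn": [
    [0, 0, 0],
    [0, 0, 0],
    [0, 0, 0],
    [0, 0, 0],
    [0, 0, 0],
    [0, 0, 0],
    [0, 0, 0],
    [0, 0, 0]
  ],
  "dp": [
    [-0.09, 0, -0.081],
    [-0.09, 0, -0.081],
    [-0.09, 0, -0.081],
    [-0.09, 0, -0.081],
    [-0.09, 0, -0.081],
    [-0.06, 0, -0.054],
    [0, 0, 0],
    [0, 0, 0]
  ],
  "jaw": [1, 1, 1, 1, 1, 1, 1, 1]
}}

```text
clock: 18.82
tool_pos: [0.5946, 0.0864, 0.1364]
eef_rot: [0.667, 0.653, 0.257, -0.251]
contact_force: [3.0, 5.4, -2.9]
opening: 0.133
```

```bash
python3 - <<'E'
from h import *
st(); s=r.get_state(); D=(.5959,.1694,1.5475)
print(((s['tool_pos']-[D[0],D[1],0])@R.from_euler('z',D[2]).as_matrix()).round(5))
snap('wrist','w18')
E
```

```text
clk 18.82 p [0.5946 0.0864 0.1364] q [ 0.55  1.03 -0.75  1.73 -0.19  0.58  0.22] F [ 3.   5.4 -2.9] open 0.133
[-0.08298 -0.00068  0.1364 ]
```

View pics/w18.png

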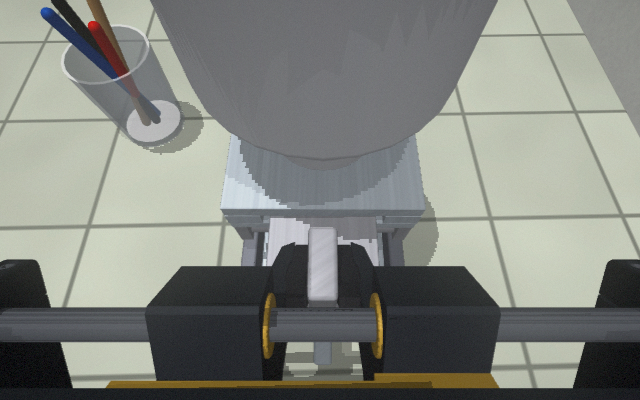

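Request:
{"name": "move_arm", "arguments": {
  "turn": [
    [0, 0, 0],
    [0, 0, 0],
    [0, 0, 0],
    [0, 0, 0],
    [0, 0, 0],
    [0, 0, 0]
  ],
  "dp": [
    [-0.073, 0, -0.066],
    [-0.073, 0, -0.066],
    [-0.073, 0, -0.066],
    [0, 0, 0],
    [0, 0, 0],
    [0, 0, 0]
  ],
  "jaw": [1, 1, 1, 1, 1, 1]
}}

```text
clock: 19.37
tool_pos: [0.5945, 0.0791, 0.1364]
eef_rot: [0.667, 0.653, 0.257, -0.251]
contact_force: [3.6, 5.6, -4.6]
opening: 0.128
```

```bash
python3 - <<'E'
from h import *
st(); s=r.get_state(); D=(.5959,.1694,1.5475)
print(((s['tool_pos']-[D[0],D[1],0])@R.from_euler('z',D[2]).as_matrix()).round(5))
E
```

```text
clk 19.37 p [0.5945 0.0791 0.1364] q [ 0.56  1.03 -0.75  1.73 -0.19  0.59  0.23] F [ 3.6  5.6 -4.6] open 0.128
[-0.0903  -0.00067  0.13642]
```

Request:
{"name": "move_arm", "arguments": {
  "turn": [
    [0, 0, 0],
    [0, 0, 0],
    [0, 0, 0],
    [0, 0, 0],
    [0, 0, 0],
    [0, 0, 0]
  ],
  "dp": [
    [0.03, 0, 0.027],
    [0, 0, 0],
    [0, 0, 0],
    [0, 0, 0],
    [0, 0, 0],
    [0, 0, 0]
  ],
  "jaw": [1, 1, 0.3, 0.2, 0.2, 0.2]
}}

```text
clock: 19.87
tool_pos: [0.5932, 0.0781, 0.1359]
eef_rot: [0.668, 0.653, 0.256, -0.251]
contact_force: [1.1, 1.0, -0.2]
opening: 0.393
```

```bash
python3 - <<'E'
from h import *
st(); snap('wrist','w19'); st()
E
```

```text
clk 19.87 p [0.5932 0.0781 0.1359] q [ 0.56  1.03 -0.75  1.73 -0.19  0.59  0.23] F [ 1.1  1.  -0.2] open 0.393
clk 19.92 p [0.5934 0.0781 0.136 ] q [ 0.56  1.03 -0.75  1.73 -0.19  0.59  0.23] F [-0.6  1.4  0.1] open 0.395
```

View pics/w19.png

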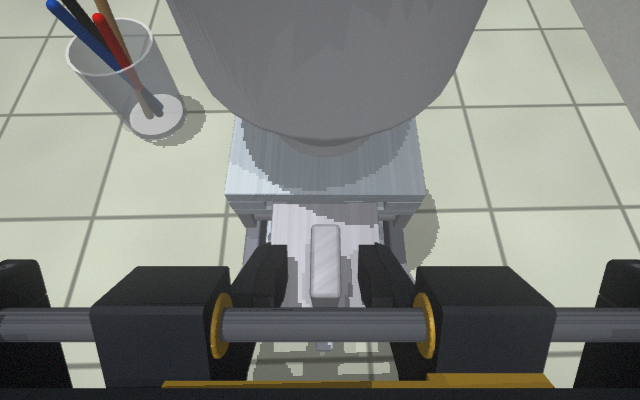

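Released. Withdraw along the tool axis, rise, and verify from the same overhead view (clock 20 s).

Request:
{"name": "move_arm", "arguments": {
  "turn": [
    [0, 0, 0],
    [0, 0, 0],
    [0, 0, 0],
    [0, 0, 0],
    [0, 0, 0],
    [0, 0, 0],
    [0, 0, 0],
    [0, 0, 0]
  ],
  "dp": [
    [0, 0, -0.3],
    [0, 0, -0.7],
    [0, 0, -0.9],
    [0, 0, -0.9],
    [0, 0, -0.9],
    [0, 0, -0.6],
    [0, 0, 0],
    [0, 0, 0]
  ],
  "jaw": [0.2, 0.2, 0.2, 0.2, 0.2, 0.2, 0.2, 0.2]
}}

```text
clock: 20.58
tool_pos: [0.5924, 0.0058, 0.2164]
eef_rot: [0.668, 0.653, 0.256, -0.25]
contact_force: [-0.6, 0.2, -0.7]
opening: 0.4
```

```bash
python3 - <<'E'
from h import *
snap('wrist','w20'); st(); D=(.5959,.1694,1.5475)
plan(TF(D,(.03,-.03,.33)),tgtR(D[2],0))
plan(TF(D,(-.19,-.03,.33)),tgtR(D[2],0))
crop('w20',200,120,440,300,3.3,'c20')
E
```

```text
clk 20.63 p [0.5917 0.0068 0.2158] q [ 0.67  0.93 -0.77  1.64 -0.19  0.83  0.24] F [-0.6  0.8  0.3] open 0.398
 clk 20.63 rot deg 41.99 tot [-0.0002 -0.1166  0.0002] rows 6 each [-0.     -0.0194  0.    ] | D tool [ 7.707  1.216 -4.568] rows 8 each [ 0.963  0.152 -0.571] cur axes [8.783 1.223 1.76 ]
 clk 20.63 rot deg 41.99 tot [-0.0002 -0.1166  0.0002] rows 6 each [-0.     -0.0194  0.    ] | D tool [-1.093  1.216 -4.568] rows 5 each [-0.219  0.243 -0.914] cur axes [ 2.243  1.212 -4.128]
```

View pics/c20.png

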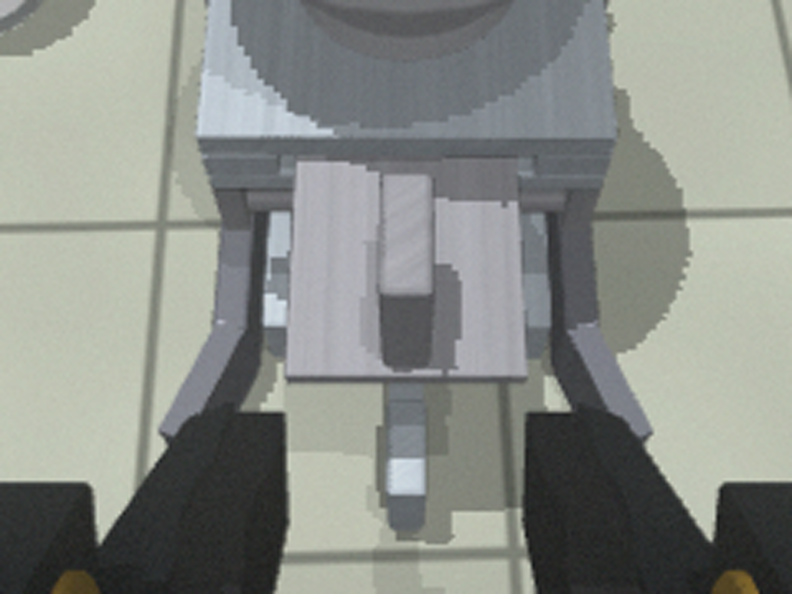

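Request:
{"name": "move_arm", "arguments": {
  "turn": [
    [0, 0, 0],
    [0, 0, 0],
    [0, 0, 0],
    [0, 0, 0],
    [0, 0, 0]
  ],
  "dp": [
    [0.45, 0.24, -0.83],
    [0.45, 0.24, -0.83],
    [0.45, 0.24, -0.83],
    [0.45, 0.24, -0.83],
    [0.45, 0.24, -0.83]
  ],
  "jaw": [0.2, 0.2, 0.2, 0.2, 0.2]
}}

```text
clock: 21.05
tool_pos: [0.6209, -0.0205, 0.3307]
eef_rot: [0.667, 0.653, 0.255, -0.252]
contact_force: [0.2, 0.4, -0.8]
opening: 0.4
```

Request:
{"name": "move_arm", "arguments": {
  "turn": [
    [0, -0.0194, 0],
    [0, -0.0194, 0],
    [0, -0.0194, 0],
    [0, -0.0194, 0],
    [0, -0.0194, 0],
    [0, -0.0196, 0],
    [0, 0, 0]
  ],
  "dp": [
    [0, 0, 0],
    [0, 0, 0],
    [0, 0, 0],
    [0, 0, 0],
    [0, 0, 0],
    [0, 0, 0],
    [0.5, 0, 0]
  ],
  "jaw": [0.2, 0.2, 0.2, 0.2, 0.2, 0.2, 0.2]
}}

```text
clock: 21.63
tool_pos: [0.6211, -0.0021, 0.3309]
eef_rot: [0.711, 0.703, -0.0, 0.0]
contact_force: [0.1, 1.1, 0.3]
opening: 0.396
```

Request:
{"name": "move_arm", "arguments": {
  "turn": [
    [0, 0, 0],
    [0, 0, 0],
    [0, 0, 0],
    [0, 0, 0],
    [0, 0, 0],
    [0, 0, 0],
    [0, 0, 0],
    [0, 0, 0],
    [0, 0, 0],
    [0, 0, 0]
  ],
  "dp": [
    [1, 0, 0],
    [1, 0, 0],
    [1, 0, 0],
    [1, 0, 0],
    [1, 0, 0],
    [1, 0, 0],
    [1, 0, 0],
    [1, 0, 0],
    [0.3, 0, 0],
    [0, 0, 0]
  ],
  "jaw": [0.2, 0.2, 0.2, 0.2, 0.2, 0.2, 0.2, 0.2, 0.2, 0.2]
}}

```text
clock: 22.47
tool_pos: [0.6252, 0.2011, 0.3294]
eef_rot: [0.713, 0.701, -0.0, -0.002]
contact_force: [-0.3, -0.9, -0.1]
opening: 0.398
```

Request:
{"name": "move_arm", "arguments": {
  "turn": [
    [0, 0, 0],
    [0, 0, 0],
    [0, 0, 0]
  ],
  "dp": [
    [0, 0, 0],
    [0, 0, 0],
    [0, 0, 0]
  ],
  "jaw": [0.2, 0.2, 0.2]
}}

```text
clock: 22.72
tool_pos: [0.627, 0.1956, 0.3306]
eef_rot: [0.716, 0.698, -0.0, 0.0]
contact_force: [0.7, -0.4, -0.4]
opening: 0.395
```

```bash
python3 - <<'E'
from h import *
st(); snap('wrist','w21'); st()
D=(.5959,.1694,1.5475)
d=load('w21'); u=proj(d,TF(D,[(.09,-.02,.13)]))[0].round().astype(int)
x0,y0=u[0]-65,max(u[1]-55,0); print(x0,y0); crop('w21',x0,y0,x0+130,y0+100,6,'c21')
E
```

```text
clk 22.72 p [0.627  0.1956 0.3306] q [-0.17  0.67 -0.4   1.33  0.26  1.2  -0.61] F [ 0.7 -0.4 -0.4] open 0.395
clk 22.77 p [0.6269 0.196  0.3308] q [-0.17  0.67 -0.4   1.33  0.26  1.2  -0.61] F [-0.2 -1.1 -0.2] open 0.4
248 60
```

View pics/c21.png

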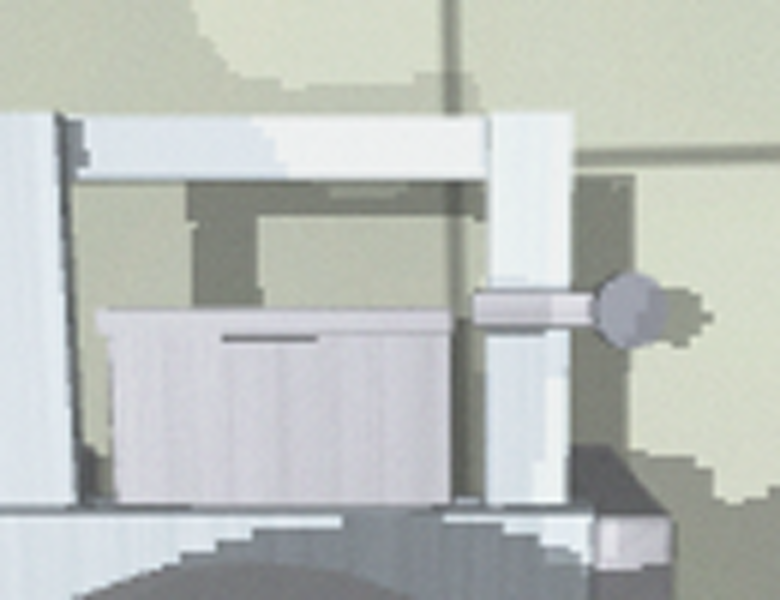

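```bash
python3 - <<'E'
from h import *
D=(.5959,.1694,1.5475); M=R.from_euler('z',D[2]).as_matrix(); o=[D[0],D[1],0]
d=load('w21'); a=lambda u,v:(u/6-.5+.5/6+248,v/6-.5+.5/6+60)
for n,u,z in [('tail',(276,309),.132),('barback',(535,290),.138),('barfront',(535,327),.138)]: print(n,((atz(d,a(*u),z)-o)@M).round(4))
e=load('w20'); b=lambda u,v:(u/3.3-.5+.5/3.3+200,v/3.3-.5+.5/3.3+120)
print('fin rear top',((atz(e,b(406,495),.06)-o)@M).round(4))
snap('side','e21'); snap('scene','s21'); crop('e21',130,100,450,320,2.5,'c22')
E
```

```text
tail [ 0.094  -0.0007  0.132 ]
barback [ 0.0971 -0.0442  0.138 ]
barfront [ 0.0912 -0.0442  0.138 ]
fin rear top [-0.1293  0.      0.06  ]
```

View pics/c22.png

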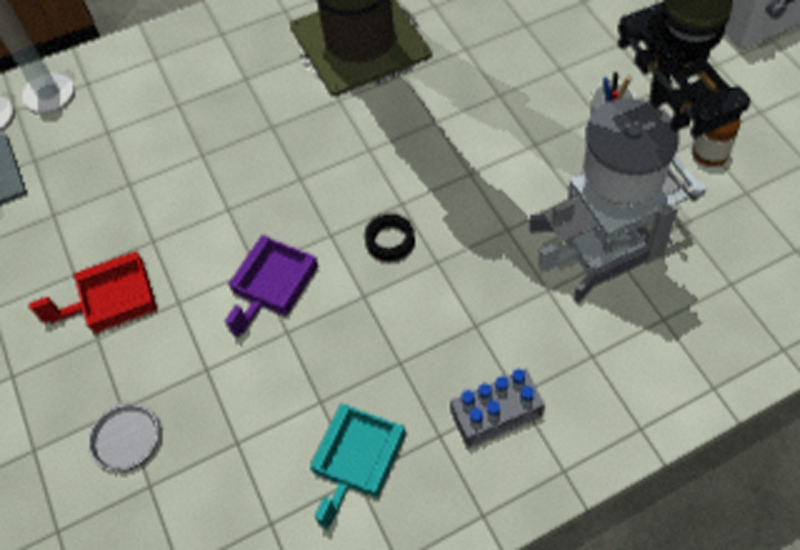

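```bash
python3 - <<'E'
from h import *
st(); print(r.finish_job())
E
```

```text
clk 22.87 p [0.6268 0.1969 0.3309] q [-0.17  0.67 -0.4   1.33  0.26  1.2  -0.61] F [-0.2 -1.  -0. ] open 0.402
the job is handed in; nothing more can be done
None
```

I slid the silver tray fully home against the back stop, then pulled the gate open 22.5 mm, let go of everything and handed the job in at 22.9 s.

**Tray:** The push met about 5 N as the bail lifted, then about 3 N with it riding on the rims. At the back stop it rose to about 16 N with no further travel. After release I measured the tray at dispenser x -14.7 mm, y 0, against the -15 mm it should be. After the gate pull the fin's rear top was at -129.3 mm, against the -130 mm expected. I did not see the bail feet on the rims directly; the push forces and the tray's final position are what show it.

**Gate:** From straight overhead, the tail end is at x 94.0 mm and the middle of the index bar at 94.15 mm, so they are level. The bar did not move. My readings of the gate's starting opening disagreed: about 2.5 mm from the front and about 3.6 to 4.5 mm from the back. I set the pull from the gap between tail and bar, and the final view confirmed it.

**Other things on the bench:** The final side view shows the other things standing as before. At hand-in the gripper was open, well above the hopper, touching nothing.

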